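Stopper the culture flasks and load them into the warming chest

TASK

Close every flask on the bench with a stopper from the wooden block, pressed home until its collar sits on the rim. Only then lift the warming chest's counterweighted lid past its balance point, let it go so that it rests open by itself, and stand all the stoppered flasks upright on the chest floor. Finally bring the lid back over and down until it is fully shut, and leave the tray, the dishes and the beaker where they are.

Things in the scene. Friction and masses are not known exactly. Their poses are not given: they have to be found in the camera images.
- chest: Stainless warming chest, a tank 170 x 370 mm, 115 mm high, fixed; hinged gable lid (top 234 mm above the bench when shut, clears stoppered flasks). Origin: centre of its underside; x from front (handle, panel, robot side) to back (hinge), y along its length to the left. Flat inner floor 156 x 356 mm, 15 mm above the origin; holds three flasks in a row along y, 105 mm apart.
- lid (a joint): Lid angle, rad: 0 shut, 1.5 open at its stop. Hinge axis along the chest's y, 85 mm behind its origin, 117 mm above the bench. Two counterweights on arms behind the hinge: let go below about 0.7 rad the lid sinks shut, beyond that it goes on open by itself and rests at the stop (1 to 2 s, a damper slows it). Lifting at the handle takes about 4 N.
- lid_handle (a point): Middle of the lid's handle: black round bar 12 mm thick, 150 mm long along the chest's y, 45 mm in front of the lid's front face, on a leg at each end; moves with the lid, 231 mm from the hinge. Lid shut: 135 mm in front of the chest's origin, 187 mm above the bench.
- flask1_mid (a point): Centre (half-way up, on the axis, 75 mm above its foot) of flask 1: amber conical flask, 150 mm tall, foot 82 mm across, about 0.3 kg; straight neck 40 mm across from 100 mm above the foot to the rim; open mouth, 33 mm bore, 38 mm deep. z is its axis, up. May be absent.
- flask2_mid (a point): Centre (half-way up, on the axis, 75 mm above its foot) of flask 2: amber conical flask, 150 mm tall, foot 82 mm across, about 0.3 kg; straight neck 40 mm across from 100 mm above the foot to the rim; open mouth, 33 mm bore, 38 mm deep. z is its axis, up. May be absent.
- flask3_mid (a point): Centre (half-way up, on the axis, 75 mm above its foot) of flask 3: amber conical flask, 150 mm tall, foot 82 mm across, about 0.3 kg; straight neck 40 mm across from 100 mm above the foot to the rim; open mouth, 33 mm bore, 38 mm deep. z is its axis, up. May be absent.
- stopper1_mid (a point): Centre (half-way along the axis) of stopper 1, dark rubber, 49 mm long: tapered plug 32 mm long (22 mm across at its end, 29 at the collar), collar 38 mm across and 5 mm thick, round grip 26 mm across and 12 mm high on top. z: plug to grip. Starts upright in the block. Home in a flask it is 67.5 mm above the flask's centre, in line. All alike; spare ones may be left anywhere.
- stopper2_mid (a point): Centre (half-way along the axis) of stopper 2, dark rubber, 49 mm long: tapered plug 32 mm long (22 mm across at its end, 29 at the collar), collar 38 mm across and 5 mm thick, round grip 26 mm across and 12 mm high on top. z: plug to grip. Starts upright in the block. Home in a flask it is 67.5 mm above the flask's centre, in line. All alike; spare ones may be left anywhere.
- stopper3_mid (a point): Centre (half-way along the axis) of stopper 3, dark rubber, 49 mm long: tapered plug 32 mm long (22 mm across at its end, 29 at the collar), collar 38 mm across and 5 mm thick, round grip 26 mm across and 12 mm high on top. z: plug to grip. Starts upright in the block. Home in a flask it is 67.5 mm above the flask's centre, in line. All alike; spare ones may be left anywhere.
- stopper4_mid (a point): Centre (half-way along the axis) of stopper 4, dark rubber, 49 mm long: tapered plug 32 mm long (22 mm across at its end, 29 at the collar), collar 38 mm across and 5 mm thick, round grip 26 mm across and 12 mm high on top. z: plug to grip. Starts upright in the block. Home in a flask it is 67.5 mm above the flask's centre, in line. All alike; spare ones may be left anywhere.
- block: Wooden block 232 x 60 mm, 46 mm high, fixed to the bench, with four holes in a row along its x axis (at -84, -28, 28 and 84 mm) that hold the stoppers. Origin: centre of its underside.
- tray: Aluminium dissecting tray 170 x 210 mm, 35 mm high, with instruments in it; bystander. Origin: centre of its underside.
- dishes: Stack of four petri dishes, 96 mm across, 59 mm high; bystander. Origin: centre of its underside.
- beaker: Empty glass beaker, 80 mm across, 95 mm high; bystander. Origin: centre of its underside.
Mind the look-alikes: they are no part of the job. Leave any blue or yellow look-alike of the part that bears flask3_mid alone.

How it is judged:
On the way, in this order (a step that is already met when the one before it is completed fails the run):
1. every flask stands upright on the bench with a stopper home in its neck, released, while the lid is shut (((horizontal distance between stopper1_mid and flask1_mid below 0.007 m and z of stopper1_mid in the frame of flask1_mid below 0.071 m and angle between the z axis of stopper1_mid and the z axis of flask1_mid, either way round below 0.1 rad) or (horizontal distance between stopper2_mid and flask1_mid below 0.007 m and z of stopper2_mid in the frame of flask1_mid below 0.071 m and angle between the z axis of stopper2_mid and the z axis of flask1_mid, either way round below 0.1 rad) or (horizontal distance between stopper3_mid and flask1_mid below 0.007 m and z of stopper3_mid in the frame of flask1_mid below 0.071 m and angle between the z axis of stopper3_mid and the z axis of flask1_mid, either way round below 0.1 rad) or (horizontal distance between stopper4_mid and flask1_mid below 0.007 m and z of stopper4_mid in the frame of flask1_mid below 0.071 m and angle between the z axis of stopper4_mid and the z axis of flask1_mid, either way round below 0.1 rad)) and ((horizontal distance between stopper1_mid and flask2_mid below 0.007 m and z of stopper1_mid in the frame of flask2_mid below 0.071 m and angle between the z axis of stopper1_mid and the z axis of flask2_mid, either way round below 0.1 rad) or (horizontal distance between stopper2_mid and flask2_mid below 0.007 m and z of stopper2_mid in the frame of flask2_mid below 0.071 m and angle between the z axis of stopper2_mid and the z axis of flask2_mid, either way round below 0.1 rad) or (horizontal distance between stopper3_mid and flask2_mid below 0.007 m and z of stopper3_mid in the frame of flask2_mid below 0.071 m and angle between the z axis of stopper3_mid and the z axis of flask2_mid, either way round below 0.1 rad) or (horizontal distance between stopper4_mid and flask2_mid below 0.007 m and z of stopper4_mid in the frame of flask2_mid below 0.071 m and angle between the z axis of stopper4_mid and the z axis of flask2_mid, either way round below 0.1 rad)) and ((horizontal distance between stopper1_mid and flask3_mid below 0.007 m and z of stopper1_mid in the frame of flask3_mid below 0.071 m and angle between the z axis of stopper1_mid and the z axis of flask3_mid, either way round below 0.1 rad) or (horizontal distance between stopper2_mid and flask3_mid below 0.007 m and z of stopper2_mid in the frame of flask3_mid below 0.071 m and angle between the z axis of stopper2_mid and the z axis of flask3_mid, either way round below 0.1 rad) or (horizontal distance between stopper3_mid and flask3_mid below 0.007 m and z of stopper3_mid in the frame of flask3_mid below 0.071 m and angle between the z axis of stopper3_mid and the z axis of flask3_mid, either way round below 0.1 rad) or (horizontal distance between stopper4_mid and flask3_mid below 0.007 m and z of stopper4_mid in the frame of flask3_mid below 0.071 m and angle between the z axis of stopper4_mid and the z axis of flask3_mid, either way round below 0.1 rad)) and angle between each of flask1_mid, flask2_mid, flask3_mid's own z axis and vertical below 0.1 rad and contact force between the fingers and flask1 below 0.1 N and contact force between the fingers and flask2 below 0.1 N and contact force between the fingers and flask3 below 0.1 N and contact force between the fingers and stopper1 below 0.1 N and contact force between the fingers and stopper2 below 0.1 N and contact force between the fingers and stopper3 below 0.1 N and contact force between the fingers and stopper4 below 0.1 N and value of joint lid below 0.1 rad), for 0.2 s.
2. the lid rests open by itself at its stop, the robot not touching the chest (value of joint lid above 1.4 rad and velocity of joint lid between -0.05 and 0.05 rad/s and contact force between each of the arm, the fingers and chest below 0.1 N), for 0.4 s.
3. every flask stands upright and stoppered on the chest floor, released, with the lid still open (x of flask1_mid in the frame of chest between -0.06 and 0.06 m and y of flask1_mid in the frame of chest between -0.16 and 0.16 m and z of each of flask1_mid, flask2_mid, flask3_mid in the frame of chest below 0.096 m and angle between each of flask1_mid, flask2_mid, flask3_mid's own z axis and vertical below 0.1 rad and x of flask2_mid in the frame of chest between -0.06 and 0.06 m and y of flask2_mid in the frame of chest between -0.16 and 0.16 m and x of flask3_mid in the frame of chest between -0.06 and 0.06 m and y of flask3_mid in the frame of chest between -0.16 and 0.16 m and ((horizontal distance between stopper1_mid and flask1_mid below 0.007 m and z of stopper1_mid in the frame of flask1_mid below 0.071 m and angle between the z axis of stopper1_mid and the z axis of flask1_mid, either way round below 0.1 rad) or (horizontal distance between stopper2_mid and flask1_mid below 0.007 m and z of stopper2_mid in the frame of flask1_mid below 0.071 m and angle between the z axis of stopper2_mid and the z axis of flask1_mid, either way round below 0.1 rad) or (horizontal distance between stopper3_mid and flask1_mid below 0.007 m and z of stopper3_mid in the frame of flask1_mid below 0.071 m and angle between the z axis of stopper3_mid and the z axis of flask1_mid, either way round below 0.1 rad) or (horizontal distance between stopper4_mid and flask1_mid below 0.007 m and z of stopper4_mid in the frame of flask1_mid below 0.071 m and angle between the z axis of stopper4_mid and the z axis of flask1_mid, either way round below 0.1 rad)) and ((horizontal distance between stopper1_mid and flask2_mid below 0.007 m and z of stopper1_mid in the frame of flask2_mid below 0.071 m and angle between the z axis of stopper1_mid and the z axis of flask2_mid, either way round below 0.1 rad) or (horizontal distance between stopper2_mid and flask2_mid below 0.007 m and z of stopper2_mid in the frame of flask2_mid below 0.071 m and angle between the z axis of stopper2_mid and the z axis of flask2_mid, either way round below 0.1 rad) or (horizontal distance between stopper3_mid and flask2_mid below 0.007 m and z of stopper3_mid in the frame of flask2_mid below 0.071 m and angle between the z axis of stopper3_mid and the z axis of flask2_mid, either way round below 0.1 rad) or (horizontal distance between stopper4_mid and flask2_mid below 0.007 m and z of stopper4_mid in the frame of flask2_mid below 0.071 m and angle between the z axis of stopper4_mid and the z axis of flask2_mid, either way round below 0.1 rad)) and ((horizontal distance between stopper1_mid and flask3_mid below 0.007 m and z of stopper1_mid in the frame of flask3_mid below 0.071 m and angle between the z axis of stopper1_mid and the z axis of flask3_mid, either way round below 0.1 rad) or (horizontal distance between stopper2_mid and flask3_mid below 0.007 m and z of stopper2_mid in the frame of flask3_mid below 0.071 m and angle between the z axis of stopper2_mid and the z axis of flask3_mid, either way round below 0.1 rad) or (horizontal distance between stopper3_mid and flask3_mid below 0.007 m and z of stopper3_mid in the frame of flask3_mid below 0.071 m and angle between the z axis of stopper3_mid and the z axis of flask3_mid, either way round below 0.1 rad) or (horizontal distance between stopper4_mid and flask3_mid below 0.007 m and z of stopper4_mid in the frame of flask3_mid below 0.071 m and angle between the z axis of stopper4_mid and the z axis of flask3_mid, either way round below 0.1 rad)) and contact force between the fingers and flask1 below 0.1 N and contact force between the fingers and flask2 below 0.1 N and contact force between the fingers and flask3 below 0.1 N and contact force between the fingers and stopper1 below 0.1 N and contact force between the fingers and stopper2 below 0.1 N and contact force between the fingers and stopper3 below 0.1 N and contact force between the fingers and stopper4 below 0.1 N and value of joint lid above 1.3 rad), for 0.2 s.
At the end, for the whole second after the job is handed in: The lid is fully shut (within 0.04 rad), and inside the chest every flask stands upright (within 0.1 rad) on the floor with a stopper home in its neck (within 3.5 mm of the rim and in line with it), all at rest (value of joint lid below 0.04 rad and x of flask1_mid in the frame of chest between -0.06 and 0.06 m and y of flask1_mid in the frame of chest between -0.16 and 0.16 m and z of each of flask1_mid, flask2_mid, flask3_mid in the frame of chest below 0.096 m and angle between each of flask1_mid, flask2_mid, flask3_mid's own z axis and vertical below 0.1 rad and x of flask2_mid in the frame of chest between -0.06 and 0.06 m and y of flask2_mid in the frame of chest between -0.16 and 0.16 m and x of flask3_mid in the frame of chest between -0.06 and 0.06 m and y of flask3_mid in the frame of chest between -0.16 and 0.16 m and ((horizontal distance between stopper1_mid and flask1_mid below 0.007 m and z of stopper1_mid in the frame of flask1_mid below 0.071 m and angle between the z axis of stopper1_mid and the z axis of flask1_mid, either way round below 0.1 rad) or (horizontal distance between stopper2_mid and flask1_mid below 0.007 m and z of stopper2_mid in the frame of flask1_mid below 0.071 m and angle between the z axis of stopper2_mid and the z axis of flask1_mid, either way round below 0.1 rad) or (horizontal distance between stopper3_mid and flask1_mid below 0.007 m and z of stopper3_mid in the frame of flask1_mid below 0.071 m and angle between the z axis of stopper3_mid and the z axis of flask1_mid, either way round below 0.1 rad) or (horizontal distance between stopper4_mid and flask1_mid below 0.007 m and z of stopper4_mid in the frame of flask1_mid below 0.071 m and angle between the z axis of stopper4_mid and the z axis of flask1_mid, either way round below 0.1 rad)) and ((horizontal distance between stopper1_mid and flask2_mid below 0.007 m and z of stopper1_mid in the frame of flask2_mid below 0.071 m and angle between the z axis of stopper1_mid and the z axis of flask2_mid, either way round below 0.1 rad) or (horizontal distance between stopper2_mid and flask2_mid below 0.007 m and z of stopper2_mid in the frame of flask2_mid below 0.071 m and angle between the z axis of stopper2_mid and the z axis of flask2_mid, either way round below 0.1 rad) or (horizontal distance between stopper3_mid and flask2_mid below 0.007 m and z of stopper3_mid in the frame of flask2_mid below 0.071 m and angle between the z axis of stopper3_mid and the z axis of flask2_mid, either way round below 0.1 rad) or (horizontal distance between stopper4_mid and flask2_mid below 0.007 m and z of stopper4_mid in the frame of flask2_mid below 0.071 m and angle between the z axis of stopper4_mid and the z axis of flask2_mid, either way round below 0.1 rad)) and ((horizontal distance between stopper1_mid and flask3_mid below 0.007 m and z of stopper1_mid in the frame of flask3_mid below 0.071 m and angle between the z axis of stopper1_mid and the z axis of flask3_mid, either way round below 0.1 rad) or (horizontal distance between stopper2_mid and flask3_mid below 0.007 m and z of stopper2_mid in the frame of flask3_mid below 0.071 m and angle between the z axis of stopper2_mid and the z axis of flask3_mid, either way round below 0.1 rad) or (horizontal distance between stopper3_mid and flask3_mid below 0.007 m and z of stopper3_mid in the frame of flask3_mid below 0.071 m and angle between the z axis of stopper3_mid and the z axis of flask3_mid, either way round below 0.1 rad) or (horizontal distance between stopper4_mid and flask3_mid below 0.007 m and z of stopper4_mid in the frame of flask3_mid below 0.071 m and angle between the z axis of stopper4_mid and the z axis of flask3_mid, either way round below 0.1 rad)) and linear speed of each of flask1, flask2, flask3 below 0.02 m/s); the robot touches nothing.
It fails at once if the tray, the dishes or the beaker is pushed more than 40 mm (distance of any of tray, dishes, beaker from where it was at the start of the episode above 0.04 m).
Of flask1, flask2, flask3 only 2 to 3 are there at a start; the rules pass over those that are not, and their reading is None.
At some moment in a run one of flask1, flask2, flask3 may be knocked a few centimetres aside while the robot is not near it.
Once in a run the grip may slacken for a moment while it holds something.
It also fails if it takes over 210 s, if anything falls off the work surface, if the arm or the gripper's body presses on something with over 40 N, if the wrist force passes 120 N, or if a joint passes its speed limit or range.

ROBOT

A 6-joint arm with a two-finger parallel gripper is mounted at the origin on the work surface. World frame = base frame: x ahead of the robot, y to its left, z up, the work surface at z = 0. Lengths are in m, angles in rad, forces in N, time in s.
With the tool pointing down it reaches from about 0.3 to 0.775 m from the base axis. Payload 14.6 kg.
Tool frame: the origin (TCP) lies midway between the tips of the shut fingers; the grasp point (between the pads) lies 19 mm behind it (ctrl.pinch_z is the distance from the TCP to the grasp point, in m); z points along the fingers, y is the line along which they close (so a half turn about z gives the same grasp; the last joint's range is limited). The gripper opens to 94 mm and grips with 3 to 60 N. Pads are 16 mm wide; open, the fingers measure 119 mm over their backs; the gripper's body (75 mm by 177 mm) begins 78 mm behind the grasp point.
Start: joints at [-1.36, 0.3, 1.521, -0, 1.321, -0.067], TCP at [0.151, -0.529, 0.205] pointing down, gripper open.
Joint ranges: [-3.03, 3.03], [-0.79, 2.21], [0.23, 2.52], [-1.04, 4.18], [0, 3.07], [-2.55, 2.55]. Speed limits (rad/s): [2.22, 2.22, 2.57, 3.14, 3.14, 3.14].

INTERFACE

Orientations are given as [roll, pitch, yaw] about the fixed x, y, z axes, in that order (R = Rz(yaw) Ry(pitch) Rx(roll)).
In Python, from station import ctrl gives the robot as it stands.
- The arm moves only by the tool jog_arm, never from a script. Its argument "motion" is a list of rows, each a list of 7 numbers: the shift along the tool's x, y, z in m, then the turn, a rotation vector about the tool's x, y, z in rad, then the opening, from -1 (shut) to 1 (fully open). In form: [[tx, ty, tz, rx, ry, rz, gripper], ...]. A call has 1 to 5 rows; each row shifts and turns the commanded pose from where the row before left it, along the tool's axes as they then stand; what a row does not reach is not made up. A row lasts 1/10 s, in which the tool goes at most 50 mm and 8.59 degrees, less where a joint would pass 70% of its speed; a pose out of reach is approached as far as the arm can. A call is refused whole if a number of a shift passes 0.05 or a number of a turn 0.15, either way. A call with a gripper value outside its range is refused whole. The fingers move at their own pace and stop on an object; "squeeze" is the grip in N (left out, the last holds). Time passes only in rows, so rows that do not move let the fingers close. It gives the time, the measured TCP pose, the force, the opening and the grip force at its end, in the units of the state.
- ctrl.get_obs(): the state, without advancing time (a new reading comes with each control period).
- ctrl.camera(name): name is "scene" or "top" or "wrist"; returns the picture (420x560x3 uint8, red, green, blue); there is no depth.
- ctrl.camera_model(name): a dict with "intrinsics" (3x3 intrinsics, pixels), "rvec" (rotation vector, rad) and "tvec" (3), from world to camera coordinates, as OpenCV has them. Camera axes: x right, y down, z forward; pixel columns grow to the right and rows downward; lengths in m; the calibration is good to about 2 mm. A picture is of the moment at which its call begins: read the wrist's pose just before it. camera_model takes no time and is no camera call; for the wrist camera it gives the pose at the moment of the call.
- ctrl.hand_in(): hands the job in; it is judged then, once.
The state is a dict: "time_s": time; "qpos": joint angles; "joint_vel": joint speeds; "tau": joint torques, N m; "ee_pos": TCP position; "eef_rot": TCP orientation; "force": force on the tool from outside, world axes, zero at the start; "moment": the same for the moment, N m; "grip_width": finger opening in m; "grip_force": force on a finger pad.
Only numpy, scipy, OpenCV 4.12 (cv2) and the standard library are available. Lean on these libraries where they do the work, as an engineer would, in place of code of your own. Each camera call takes 0.05 s, during which the arm holds its last target. There are 200 camera calls.

## Working session

There is one attempt and no reset: what is moved stays moved. The work goes in short steps, Python scripts to look and compute and a tool call to move; the robot and the scene stay as the last step left them, time stands still between calls to the robot, and variables do not carry over. Pictures are saved under pics/ and viewed, at most 14 in all, crops included, and the job is handed in when it is done.

Besides the shell and the picture viewer there is one more tool, called after "Call:" in YAML: its name, and indented under it one key for each argument. jog_arm: Moves the arm, as the interface text tells. Its arguments: {"type":"object","properties":{"motion":{"type":"array"},"squeeze":{"type":"number"}},"required":["motion"]}

```bash
ls; mkdir -p pics; cat > h.py <<'E'
import numpy as np, cv2
from station import ctrl
def cam(n):
    m=ctrl.camera_model(n); R=cv2.Rodrigues(np.array(m["rvec"],float))[0]
    return np.array(m["intrinsics"],float),R,np.array(m["tvec"],float).ravel()
def ray(c,uv,z):
    K,R,t=c; d=R.T@np.linalg.solve(K,[uv[0],uv[1],1.]); o=-R.T@t
    return o+d*(z-o[2])/d[2]
def proj(c,p):
    K,R,t=c; q=K@(R@np.asarray(p,float)+t); return q[:2]/q[2]
def save(n,img): cv2.imwrite(f"pics/{n}.png",cv2.cvtColor(img,cv2.COLOR_RGB2BGR))
E
python3 - <<'E'
from h import *
a=ctrl.camera("scene"); b=ctrl.camera("top")
save("s0",a); save("t0",b); np.save("s0.npy",a); np.save("t0.npy",b)
print(ctrl.get_obs())
for n in("scene","top","wrist"):
    K,R,t=cam(n); print(n,K[0,0],-R.T@t,R[2])
E
```

```text
pics
{'time_s': 0.1, 'qpos': array([-1.35960048e+00,  3.00422638e-01,  1.52147860e+00, -2.04034892e-05,
        1.32072249e+00, -6.66104485e-02]), 'joint_vel': array([-4.38660476e-04, -1.06745278e-03, -1.43591128e-03, -1.31188492e-04,
        2.09491513e-03, -9.66904041e-05]), 'tau': array([ 1.73706288e-03, -5.32647014e+01, -3.53284407e+01,  7.09739747e-02,
        2.35082069e-02, -4.96342091e-05]), 'ee_pos': array([ 0.15077477, -0.52869531,  0.20495627]), 'eef_rot': array([-3.14056254e+00, -4.89101901e-05,  2.77811331e-01]), 'force': array([ 0.19034118,  0.95751432, -0.20369451]), 'moment': array([ 0.0119881 , -0.00083382,  0.01193634]), 'grip_force': 0.0, 'grip_width': 0.0940075096762119}
scene 405.2876543160945 [ 1.1382303  -0.76045106  0.7894385 ] [-0.45825378  0.69978496 -0.54800043]
top 415.5354154490565 [0.37783566 0.09960482 1.31536526] [ 0.16388134 -0.00742703 -0.9864521 ]
wrist 296.55645240882274 [ 0.21733841 -0.50891553  0.38312663] [-0.23602357 -0.06634458 -0.9694799 ]
```

View pics/s0.png

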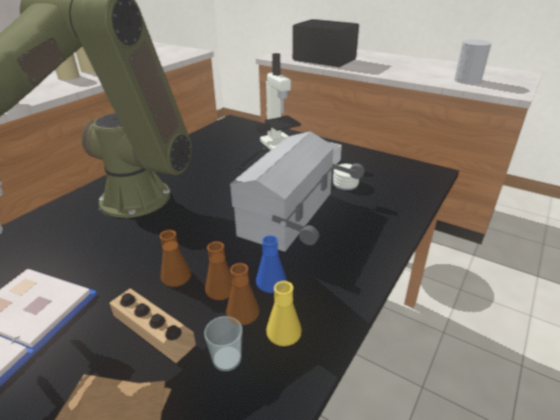

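View pics/t0.png

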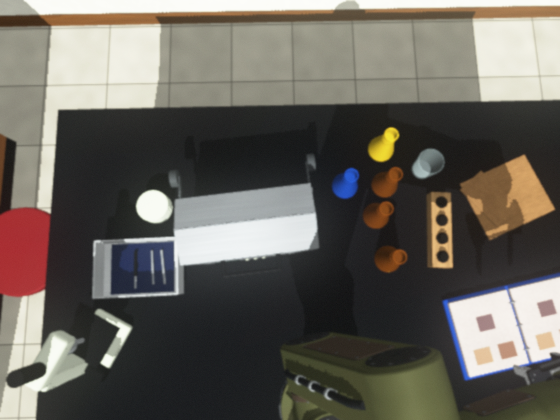

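The top view shows:
- amber flasks at (388,181), (378,214) and (390,260)
- blue look-alike at (345,184) and yellow at (383,146)
- block stoppers at u≈441, v≈202–257
- beaker at (428,163), dishes at (155,206), tray at (138,267), chest at about (247,225)

Candidates for "flask" are the three amber ones, plus the blue and yellow ones, which I'll leave alone. I'll check that in one close crop.

```bash
python3 - <<'E'
from h import *
b=np.load("t0.npy"); a=np.load("s0.npy")
c1=cv2.resize(b[120:280,330:470],None,fx=2.8,fy=2.8,interpolation=cv2.INTER_CUBIC)
c2=cv2.resize(a[220:370,100:270],None,fx=2.4,fy=2.4*1.0,interpolation=cv2.INTER_CUBIC)
h=max(c1.shape[0],c2.shape[0]); o=np.zeros((h,c1.shape[1]+c2.shape[1],3),np.uint8)
o[:c1.shape[0],:c1.shape[1]]=c1;o[:c2.shape[0],c1.shape[1]:]=c2
save("c0",o);print(o.shape)
for n,im in(("top",b),("scene",a)):
    hsv=cv2.cvtColor(im,cv2.COLOR_RGB2HSV); c=cam(n)
    m=((hsv[...,0]<16)&(hsv[...,1]>190)&(hsv[...,2]>60)).astype(np.uint8)
    N,L,S,C=cv2.connectedComponentsWithStats(m)
    for i in range(1,N):
        if S[i,4]>60:
            # far point from nadir -> tilt; print centroid on z=.06
            print(n,S[i],C[i].round(1),ray(c,C[i],.06).round(3))
E
```

```text
(448, 800, 3)
top [375 167  27  30 403] [389.  182.6] [ 0.659 -0.224  0.06 ]
top [366 202  27  26 366] [380.8 215.2] [ 0.557 -0.193  0.06 ]
top [376 249  30  23 386] [391.5 260.6] [ 0.419 -0.216  0.06 ]
```

View pics/c0.png

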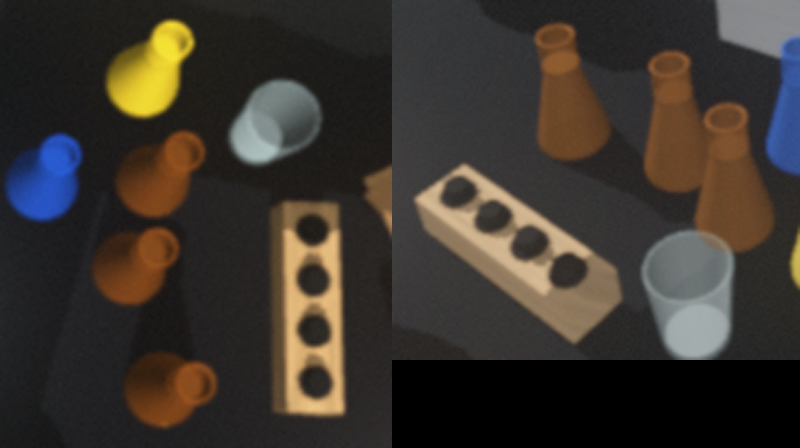

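The crop confirms three open amber flasks, four dark stoppers in the block, and blue and yellow look-alikes that I leave. In crop pixels the amber mouths are at (183,152), (158,248) and (195,384).

```bash
python3 - <<'E'
from h import *
b=np.load("t0.npy")
T=lambda x,y:(x/2.8+330-.3,y/2.8+120-.3); S=lambda x,y:((x-392)/2.4+100-.3,y/2.4+220-.3)
ct,cs=cam("top"),cam("scene")
def tri(p,q):
    P=lambda c:c[0]@np.c_[c[1],c[2]]
    X=cv2.triangulatePoints(P(ct),P(cs),np.array(p,float),np.array(q,float)).ravel();return X[:3]/X[3]
for n,p,q in(("a",(183,152),(726,118)),("b",(158,248),(670,65)),("c",(195,384),(556,37))):
    print(n,tri(T(*p),S(*q)).round(3),ray(ct,T(*p),.15).round(3),ray(cs,S(*q),.15).round(3))
for p in((313,228),(314,279),(314,330),(316,381)): print("st",ray(ct,T(*p),.055).round(4))
print("block", [ray(ct,T(*p),.046).round(3) for p in((285,202),(340,204),(344,414),(285,414))])
# chest: bright lid mask
for p in((428-0,163),): print("beaker top",ray(ct,(428,157),.095).round(3))
o=b[165:285,165:330]; save("c1",cv2.resize(np.clip(o.astype(float)*1.6,0,255).astype(np.uint8),None,fx=4.8,fy=4.8,interpolation=cv2.INTER_CUBIC))
E
```

```text
a [ 0.665 -0.221  0.145] [ 0.663 -0.22   0.15 ] [ 0.669 -0.225  0.15 ]
b [ 0.565 -0.189  0.145] [ 0.564 -0.188  0.15 ] [ 0.57  -0.192  0.15 ]
c [ 0.427 -0.217  0.144] [ 0.426 -0.217  0.15 ] [ 0.435 -0.221  0.15 ]
st [ 0.5976 -0.3839  0.055 ]
st [ 0.5409 -0.3803  0.055 ]
st [ 0.4851 -0.3756  0.055 ]
st [ 0.43   -0.3732  0.055 ]
block [array([ 0.629, -0.359,  0.046]), array([ 0.626, -0.42 ,  0.046]), array([ 0.394, -0.404,  0.046]), array([ 0.396, -0.34 ,  0.046])]
beaker top [ 0.728 -0.339  0.095]
```

View pics/c1.png

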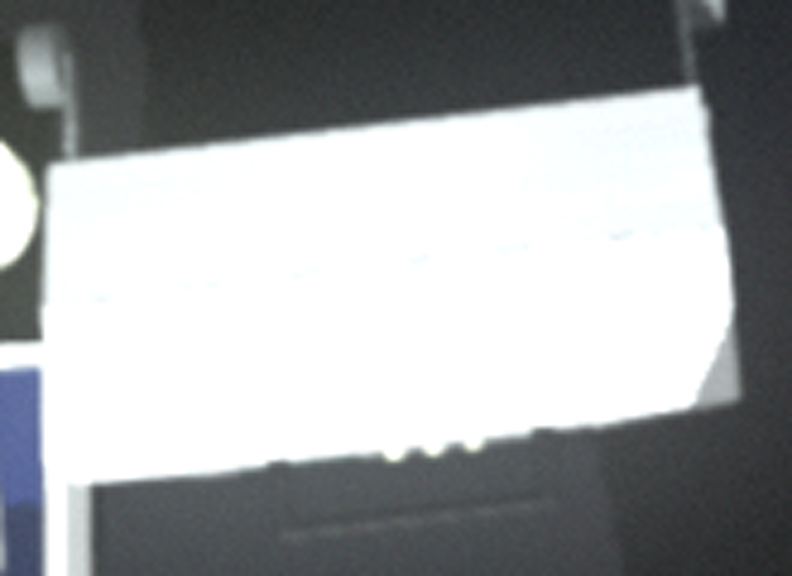

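```bash
cat >> h.py <<'E'
def tri(c1,c2,p,q):
    P=lambda c:c[0]@np.c_[c[1],c[2]]
    X=cv2.triangulatePoints(P(c1),P(c2),np.array(p,float),np.array(q,float)).ravel();return X[:3]/X[3]
def delta(p,yaw=None,tilt=0):
    "tool-axis shift from present pose (tool down) to world p"
    from scipy.spatial.transform import Rotation as Ro
    o=ctrl.get_obs(); R=Ro.from_euler("xyz",o["eef_rot"])
    s=R.inv().apply(np.asarray(p)-o["ee_pos"])
    r=None
    if yaw is not None: r=(R.inv()*Ro.from_euler("xyz",[np.pi,0,yaw])).as_rotvec().round(3)
    return s.round(4),r
E
python3 - <<'E'
from h import *
ct,cs=cam("top"),cam("scene")
T=lambda x,y:(x/2.8+330-.3,y/2.8+120-.3); S=lambda x,y:((x-392)/2.4+100-.3,y/2.4+220-.3)
for p,q in zip(((313,228),(314,279),(314,330),(316,381)),((568,270),(530,243),(494,217),(459,191))): print(tri(ct,cs,T(*p),S(*q)).round(4))
C=lambda x,y:(x/4.8+165-.4,y/4.8+165-.4)
l,r=ray(ct,C(283,535),.187),ray(ct,C(550,500),.187); m=(l+r)/2; d=l-r
print("handle",l,r,m,np.linalg.norm(d),"yaw",np.arctan2(-d[0],d[1]))
l,r=ray(ct,C(45,305),.234),ray(ct,C(725,225),.234);d=l-r
y=np.arctan2(-d[0],d[1]);print("ridge",l,r,np.linalg.norm(d),"yaw",y,"mid",(l+r)/2)
print("chest from handle",m[:2]+.135*np.array([np.cos(y),np.sin(y)]))
l,r=ray(ct,C(48,163),.117),ray(ct,C(698,87),.117);print("rear edge",l,r)
print(delta([.485,-.376,.12],-.065))
E
```

```text
[ 0.5986 -0.3863  0.0488]
[ 0.5423 -0.3827  0.0476]
[ 0.4861 -0.3784  0.0467]
[ 0.4305 -0.3751  0.0491]
handle [0.38374127 0.26801687 0.187     ] [0.39971409 0.1187349  0.187     ] [0.39172768 0.19337589 0.187     ] 0.1501340672128147 yaw 0.10659213160297053
ridge [0.51005171 0.39086526 0.234     ] [0.54599928 0.01906361 0.234     ] 0.37353539831373517 yaw 0.0963852263156818 mid [0.52802549 0.20496443 0.234     ]
chest from handle [0.52610108 0.20636776]
rear edge [0.61157683 0.42250493 0.117     ] [0.6504738  0.02409118 0.117     ]
(array([ 0.3633, -0.0551,  0.085 ]), array([-0.001,  0.   ,  0.343]))
```

The chest is at about (0.527, 0.206) with yaw 0.10. Next I move above the second stopper and look with the wrist camera.

Call:
jog_arm:
  motion:
    - [0, 0, 0, 0, 0, 0.115, 1]
    - [0, 0, 0, 0, 0, 0.114, 1]
    - [0, 0, 0, 0, 0, 0.114, 1]
    - [0.036, -0.0193, 0, 0, 0, 0, 0.3]
    - [0.036, -0.0193, 0, 0, 0, 0, 0.3]

```text
time_s: 0.6
ee_pos: [0.2255, -0.4947, 0.2051]
eef_rot: [-3.141, 0.0, -0.068]
force: [0.2, -0.3, 0.3]
grip_width: 0.0813
grip_force: 0.0
```

Call:
jog_arm:
  motion:
    - [0.036, -0.0193, 0, 0, 0, 0, 0.3]
    - [0.036, -0.0193, 0, 0, 0, 0, 0.3]
    - [0.036, -0.0193, 0, 0, 0, 0, 0.3]
    - [0.036, -0.0193, 0, 0, 0, 0, 0.3]
    - [0.036, -0.0193, 0, 0, 0, 0, 0.3]

```text
time_s: 1.1
ee_pos: [0.4125, -0.4095, 0.2052]
eef_rot: [-3.141, 0.0, -0.065]
force: [-0.1, -0.5, -0.2]
grip_width: 0.0614
grip_force: 0.0
```

Call:
jog_arm:
  motion:
    - [0.036, -0.0193, 0.03, 0, 0, 0, 0.3]
    - [0.036, -0.0193, 0.03, 0, 0, 0, 0.3]
    - [0, 0, 0.02, 0, 0, 0, 0.3]
    - [0, 0, 0, 0, 0, 0, 0.3]

```text
time_s: 1.5
ee_pos: [0.4839, -0.3755, 0.1228]
eef_rot: [-3.138, 0.005, -0.064]
force: [-0.4, 0.5, 0.2]
grip_width: 0.061
grip_force: 0.0
```

```bash
python3 - <<'E'
from h import *
c=cam("wrist"); w=ctrl.camera("wrist"); save("w1",w); np.save("w1.npy",w)
o=ctrl.get_obs(); print(o["ee_pos"],o["eef_rot"],o["time_s"],o["grip_width"])
for p in((.5976,-.3839),(.5409,-.3803),(.4851,-.3756),(.43,-.3732)): print(proj(c,[*p,.063]).round(0))
E
```

```text
[ 0.48402024 -0.37663065  0.12513884] [-3.13986628e+00  2.33717602e-03 -6.47490416e-02] 1.55 0.061024353397605355
[282.  71.]
[282. 149.]
[280. 218.]
[282. 278.]
```

View pics/w1.png

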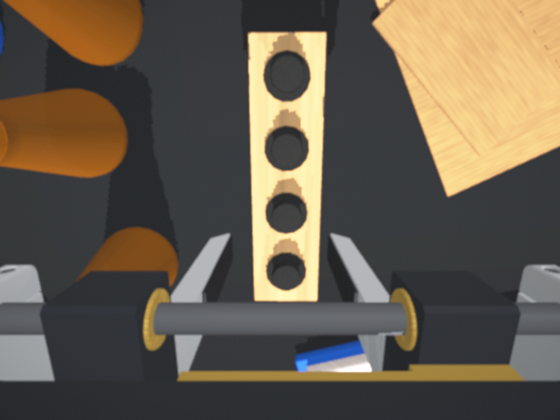

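The wrist view shows the grip tops at (289,73), (288,147), (287,211) and (287,270), and finger tips near (225,238) and (335,238). The stoppers sit about 6 px to the right of centre.

```bash
python3 - <<'E'
from h import *
c=cam("wrist")
for p in((289,73),(288,147),(287,211),(287,270)): print(ray(c,p,.063).round(4))
print(delta(np.r_[ray(c,(287,211),.063)[:2],.054],-.065))
E
```

```text
[ 0.5965 -0.3904  0.063 ]
[ 0.5424 -0.3865  0.063 ]
[ 0.49   -0.3827  0.063 ]
[ 0.4363 -0.3796  0.063 ]
(array([0.0066, 0.0058, 0.0711]), array([-0.002,  0.002,  0.   ]))
```

Call:
jog_arm:
  motion:
    - [0.0035, 0.0035, 0.02, 0, 0, 0, 0.3]
    - [0, 0, 0.025, 0, 0, 0, 0.1]
    - [0, 0, 0.018, 0, 0, 0, 0]
    - [0, 0, 0.0075, 0, 0, 0, 0]
    - [0, 0, 0, 0, 0, 0, 0]

```text
time_s: 2.05
ee_pos: [0.4873, -0.3814, 0.0563]
eef_rot: [3.142, -0.0, -0.066]
force: [-0.5, -0.5, -0.1]
grip_width: 0.0466
grip_force: 0.0
```

Call:
jog_arm:
  motion:
    - [0, 0, 0, 0, 0, 0, -1]
    - [0, 0, 0, 0, 0, 0, -1]
    - [0, 0, 0, 0, 0, 0, -1]
    - [0, 0, 0, 0, 0, 0, -1]
    - [0, 0, 0, 0, 0, 0, -1]
  squeeze: 25

```text
time_s: 2.55
ee_pos: [0.488, -0.3812, 0.0567]
eef_rot: [3.141, -0.001, -0.065]
force: [-1.2, -0.0, 6.2]
grip_width: 0.0249
grip_force: 25.0
```

Call:
jog_arm:
  motion:
    - [0, 0, -0.02, 0, 0, 0, -1]
    - [0, 0, -0.035, 0, 0, 0, -1]
    - [0, 0, -0.035, 0, 0, 0, -1]
    - [0, 0, -0.035, 0, 0, 0, -1]
    - [0, 0, -0.04, 0, 0, 0, -1]

```text
time_s: 3.05
ee_pos: [0.4874, -0.3805, 0.2217]
eef_rot: [-3.141, 0.001, -0.065]
force: [1.2, 0.1, -0.0]
grip_width: 0.0246
grip_force: 25.0
```

Call:
jog_arm:
  motion:
    - [-0.014, -0.032, 0, 0, 0, 0, -1]
    - [-0.014, -0.032, 0, 0, 0, 0, -1]
    - [-0.014, -0.032, 0, 0, 0, 0, -1]
    - [-0.014, -0.032, 0, 0, 0, 0, -1]
    - [-0.014, -0.032, 0, 0, 0, 0, -1]

```text
time_s: 3.55
ee_pos: [0.4276, -0.2153, 0.2208]
eef_rot: [-3.142, -0.0, -0.065]
force: [1.0, 0.0, 0.3]
grip_width: 0.0251
grip_force: 25.0
```

Call:
jog_arm:
  motion:
    - [0, 0, 0, 0, 0, 0, -1]
    - [0, 0, 0, 0, 0, 0, -1]

```text
time_s: 3.75
ee_pos: [0.4285, -0.2165, 0.2213]
eef_rot: [3.141, -0.001, -0.064]
force: [0.4, 0.2, -0.9]
grip_width: 0.025
grip_force: 25.0
```

```bash
python3 - <<'E'
from h import *
c=cam("wrist"); w=ctrl.camera("wrist"); save("w2",w); np.save("w2.npy",w)
o=ctrl.get_obs(); print(o["ee_pos"],o["eef_rot"],o["time_s"],o["grip_width"])
for p in((.666,-.222),(.565,-.189),(.427,-.217)): print(proj(c,[*p,.15]).round(0))
E
```

```text
[ 0.42854958 -0.21697979  0.22102021] [ 3.14125174e+00 -5.27257231e-04 -6.50330418e-02] 3.8 0.024917758943934682
[ 266. -122.]
[233.  45.]
[281. 217.]
```

View pics/w2.png

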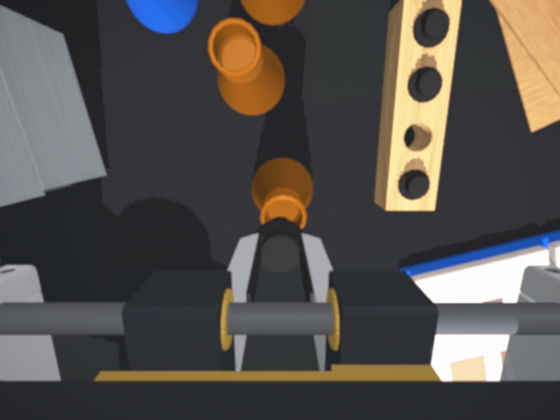

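Flask b's mouth is at (235,46), matching the prediction of (233,45). Flask c's is near (283,214). I lower the stopper in.

Call:
jog_arm:
  motion:
    - [0.001, 0.0015, 0.015, 0, 0, 0, -1]
    - [0, 0, 0.015, 0, 0, 0, -1]
    - [0, 0, 0.015, 0, 0, 0, -1]
    - [0, 0, 0.01, 0, 0, 0, -1]
    - [0, 0, 0, 0, 0, 0, -1]

```text
time_s: 4.3
ee_pos: [0.4288, -0.2185, 0.1645]
eef_rot: [-3.141, 0.002, -0.066]
force: [-0.2, -0.0, -0.7]
grip_width: 0.0249
grip_force: 25.0
```

Call:
jog_arm:
  motion:
    - [0, 0, 0.006, 0, 0, 0, -1]
    - [0, 0, 0.004, 0, 0, 0, -1]
    - [0, 0, 0, 0, 0, 0, -1]

```text
time_s: 4.6
ee_pos: [0.4306, -0.2189, 0.1581]
eef_rot: [3.14, -0.005, -0.065]
force: [-1.4, 1.9, 15.5]
grip_width: 0.0252
grip_force: 25.0
```

Call:
jog_arm:
  motion:
    - [0, 0, 0.003, 0, 0, 0, -1]
    - [0, 0, 0, 0, 0, 0, -1]

```text
time_s: 4.8
ee_pos: [0.4313, -0.2191, 0.1562]
eef_rot: [3.139, -0.007, -0.065]
force: [0.5, 4.1, 23.9]
grip_width: 0.025
grip_force: 25.0
```

Call:
jog_arm:
  motion:
    - [0, 0, -0.005, 0, 0, 0, 0]
    - [0, 0, 0, 0, 0, 0, 0]
    - [0, 0, -0.02, 0, 0, 0, 0.1]
    - [0, 0, -0.03, 0, 0, 0, 0.1]
    - [0, 0, 0, 0, 0, 0, 0.1]

```text
time_s: 5.3
ee_pos: [0.4303, -0.2189, 0.2109]
eef_rot: [3.139, -0.005, -0.065]
force: [0.4, -0.3, -1.3]
grip_width: 0.0516
grip_force: 0.0
```

```bash
python3 - <<'E'
from h import *
w=ctrl.camera("wrist"); s=ctrl.camera("scene"); o=ctrl.get_obs(); print(o["ee_pos"],o["time_s"],o["grip_width"],o["force"])
a=cv2.resize(w[120:300,180:380],(600,540)); b=cv2.resize(s[215:305,140:196],None,fx=3.5,fy=6*3.5/6)
out=np.zeros((540,800,3),np.uint8);out[:,:600]=a;out[:b.shape[0],600:600+b.shape[1]]=b
save("w3",out)
c=cam("wrist");print(proj(c,[.4285,-.2185,.167]),proj(c,[.4285,-.2185,.155]))
print(delta([.5425,-.3845,.12],-.065))
E
```

```text
[ 0.42922439 -0.2182991   0.20764359] 5.4 0.05212833755531947 [-0.81215637 -0.09777124 -0.99002577]
[280.44512878 227.09746622] [280.40100673 222.5979043 ]
(array([0.1238, 0.1584, 0.0877]), array([ 0., -0., -0.]))
```

View pics/w3.png

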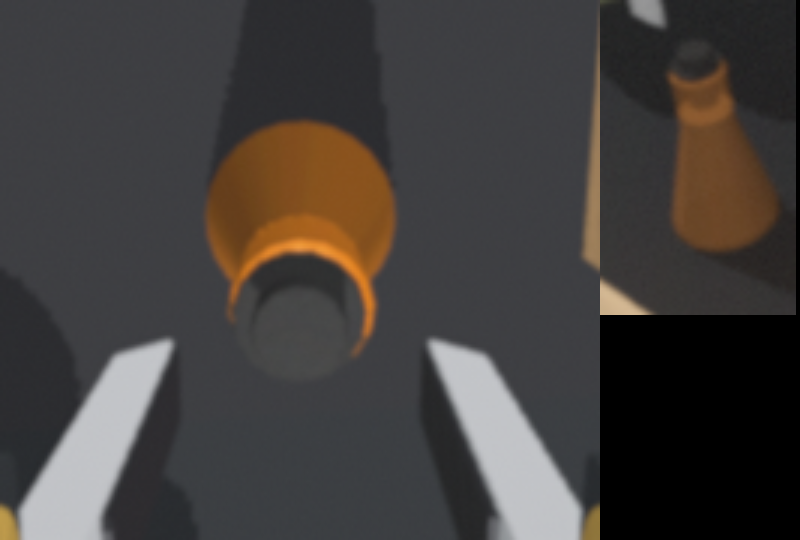

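The stopper is centred in the rim, at (300,335) in the crop, with its collar down on the rim in both views. Next is the second stopper for flask b.

Call:
jog_arm:
  motion:
    - [0.025, 0.0318, 0, 0, 0, 0, 0]
    - [0.025, 0.0318, 0, 0, 0, 0, 0]
    - [0.025, 0.0318, 0, 0, 0, 0, 0]
    - [0.025, 0.0318, 0, 0, 0, 0, 0]
    - [0.025, 0.0318, 0.02, 0, 0, 0, 0]

```text
time_s: 5.9
ee_pos: [0.5447, -0.3868, 0.1883]
eef_rot: [3.14, -0.002, -0.065]
force: [0.2, 1.2, -0.3]
grip_width: 0.0471
grip_force: 0.0
```

Call:
jog_arm:
  motion:
    - [0, 0, 0.04, 0, 0, 0, 0]
    - [0, 0, 0.04, 0, 0, 0, 0]
    - [0, 0, 0.03, 0, 0, 0, 0]
    - [0, 0, 0.02, 0, 0, 0, 0]
    - [0, 0, 0.001, 0, 0, 0, 0]

```text
time_s: 6.4
ee_pos: [0.5418, -0.3837, 0.0521]
eef_rot: [-3.138, 0.006, -0.065]
force: [-0.2, 0.5, 0.4]
grip_width: 0.0471
grip_force: 0.0
```

Call:
jog_arm:
  motion:
    - [0, 0, 0, 0, 0, 0, -1]
    - [0, 0, 0, 0, 0, 0, -1]
    - [0, 0, 0, 0, 0, 0, -1]
    - [0, 0, 0, 0, 0, 0, -1]
    - [0, 0, 0, 0, 0, 0, -1]

```text
time_s: 6.9
ee_pos: [0.544, -0.3853, 0.058]
eef_rot: [3.141, -0.002, -0.065]
force: [-0.8, 0.8, 5.8]
grip_width: 0.0244
grip_force: 25.0
```

Call:
jog_arm:
  motion:
    - [0, 0, -0.02, 0, 0, 0, -1]
    - [0, 0, -0.035, 0, 0, 0, -1]
    - [0, 0, -0.035, 0, 0, 0, -1]
    - [0, 0, -0.035, 0, 0, 0, -1]
    - [0, 0, -0.04, 0, 0, 0, -1]

```text
time_s: 7.4
ee_pos: [0.5432, -0.3847, 0.2227]
eef_rot: [-3.141, 0.001, -0.065]
force: [-0.3, 0.9, 0.2]
grip_width: 0.0244
grip_force: 25.0
```

Call:
jog_arm:
  motion:
    - [0.0017, -0.0393, 0, 0, 0, 0, -1]
    - [0.0017, -0.0393, 0, 0, 0, 0, -1]
    - [0.0017, -0.0393, 0, 0, 0, 0, -1]
    - [0.0017, -0.0393, 0, 0, 0, 0, -1]
    - [0.0017, -0.0393, 0, 0, 0, 0, -1]

```text
time_s: 7.9
ee_pos: [0.5647, -0.1879, 0.222]
eef_rot: [3.142, -0.0, -0.065]
force: [1.1, -0.9, -0.4]
grip_width: 0.0243
grip_force: 25.0
```

Call:
jog_arm:
  motion:
    - [0, 0, 0, 0, 0, 0, -1]
    - [0, 0, 0, 0, 0, 0, -1]

```text
time_s: 8.1
ee_pos: [0.565, -0.1891, 0.2221]
eef_rot: [3.141, -0.0, -0.064]
force: [0.8, -0.3, 0.0]
grip_width: 0.0248
grip_force: 25.0
```

```bash
cat > rim.py <<'E'
from h import *
import sys
# mouth edges from wrist view: amber mask; compare with predicted mouth
p=np.array([float(sys.argv[1]),float(sys.argv[2]),.15])
c=cam("wrist"); w=ctrl.camera("wrist"); np.save("wl.npy",w)
o=ctrl.get_obs(); print(o["ee_pos"].round(4),o["time_s"],o["grip_width"])
u,v=proj(c,p); print("pred",u,v, "right edge",proj(c,p+[0,-.02,0]),"top edge",proj(c,p+[.02,0,0]))
hsv=cv2.cvtColor(w,cv2.COLOR_RGB2HSV)
m=(hsv[...,0]<18)&(hsv[...,1]>150)&(hsv[...,2]>60)
for r in range(int(v)-32,int(v)+12,4):
    x=np.flatnonzero(m[r,int(u)-60:int(u)+60])+int(u)-60
    if len(x): print(r,x.min(),x.max(),len(x),int(w[r,int(u)].sum()))
col=w[:,int(u)].astype(int).sum(1); print("col",int(v)-45,col[int(v)-45:int(v)+10:2])
E
python3 rim.py .565 -.189; python3 -c "
from h import *
print(delta([.565,-.189,.22],-.065))"
```

```text
[ 0.5648 -0.1899  0.2219] 8.15 0.024520810967499133
pred 279.975710344833 215.33329070077045 right edge [302.80835892 213.94552845] top edge [278.51936221 192.92265578]
183 251 310 60 235
187 251 310 60 279
191 251 310 60 284
195 252 310 59 450
199 253 308 56 387
203 255 306 52 373
207 258 304 47 373
211 258 304 47 375
215 258 304 47 342
219 258 304 31 137
223 259 303 13 146
col 170 [232 235 236 237 233 235 235 236 261 286 287 303 415 475 426 374 374 374
 373 373 373 380 378 269 137 142 142 143]
(array([ 0.0001, -0.0009,  0.0019]), array([ 0., -0., -0.]))
```

Call:
jog_arm:
  motion:
    - [0, 0, 0.015, 0, 0, 0, -1]
    - [0, 0, 0.015, 0, 0, 0, -1]
    - [0, 0, 0.015, 0, 0, 0, -1]
    - [0, 0, 0.01, 0, 0, 0, -1]
    - [0, 0, 0.006, 0, 0, 0, -1]

```text
time_s: 8.65
ee_pos: [0.5656, -0.1906, 0.1614]
eef_rot: [3.141, -0.003, -0.066]
force: [0.3, 2.2, 27.6]
grip_width: 0.0248
grip_force: 25.0
```

Call:
jog_arm:
  motion:
    - [0, 0, 0.004, 0, 0, 0, -1]
    - [0, 0, 0.003, 0, 0, 0, -1]
    - [0, 0, 0, 0, 0, 0, -1]

```text
time_s: 8.95
ee_pos: [0.5671, -0.1907, 0.1583]
eef_rot: [3.139, -0.009, -0.066]
force: [1.2, 2.1, 26.7]
grip_width: 0.025
grip_force: 25.0
```

Call:
jog_arm:
  motion:
    - [0, 0, 0.003, 0, 0, 0, -1]
    - [0, 0, 0, 0, 0, 0, -1]

```text
time_s: 9.15
ee_pos: [0.5675, -0.1908, 0.1559]
eef_rot: [3.139, -0.01, -0.066]
force: [0.9, 2.9, 30.9]
grip_width: 0.0252
grip_force: 25.0
```

Call:
jog_arm:
  motion:
    - [0, 0, -0.008, 0, 0, 0, 0]
    - [0, 0, 0, 0, 0, 0, 0]
    - [0, 0, -0.02, 0, 0, 0, 0]
    - [0, 0, -0.03, 0, 0, 0, 0]
    - [0, 0, 0, 0, 0, 0, 0]

```text
time_s: 9.65
ee_pos: [0.5659, -0.1903, 0.2121]
eef_rot: [3.14, -0.005, -0.066]
force: [0.4, 0.2, 0.1]
grip_width: 0.0466
grip_force: 0.0
```

```bash
python3 - <<'E'
from h import *
w=ctrl.camera("wrist"); t=ctrl.camera("top");s=ctrl.camera("scene"); o=ctrl.get_obs(); print(o["ee_pos"],o["time_s"],o["grip_width"],o["force"])
a=cv2.resize(w[120:300,180:380],(400,360)); b=cv2.resize(s[210:340,140:270],(400,400)); d=cv2.resize(t[140:280,330:470],(400,400))
out=np.zeros((600,800,3),np.uint8);out[:360,:400]=a;out[:400,400:800]=b;out[360:,:240]=cv2.resize(d,(240,240))
save("w4",out)
print(delta([.5993,-.3885,.2],-.065))
E
```

```text
[ 0.56447873 -0.18957919  0.2076163 ] 9.8 0.04712044745900642 [ 0.43824929  0.13499098 -0.74922135]
(array([0.0478, 0.1962, 0.0075]), array([-0.   ,  0.001, -0.001]))
```

View pics/w4.png

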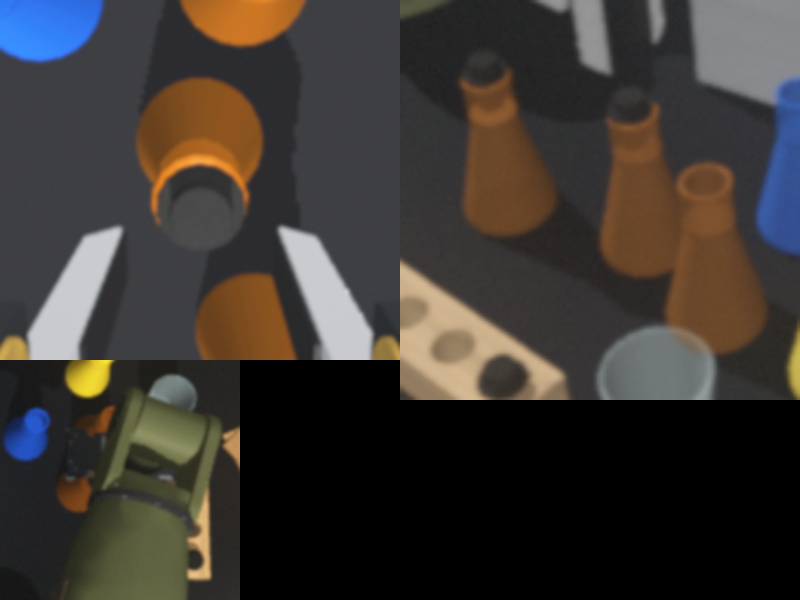

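Both stoppers are home and flask a at (705,180) is still open. Third stopper next.

Call:
jog_arm:
  motion:
    - [0.0096, 0.0392, 0, 0, 0, 0, 0]
    - [0.0096, 0.0392, 0, 0, 0, 0, 0]
    - [0.0096, 0.0392, 0, 0, 0, 0, 0]
    - [0.0096, 0.0392, 0, 0, 0, 0, 0]
    - [0.0096, 0.0392, 0.02, 0, 0, 0, 0]

```text
time_s: 10.3
ee_pos: [0.6004, -0.3902, 0.1895]
eef_rot: [3.14, -0.002, -0.065]
force: [1.0, 0.1, 1.3]
grip_width: 0.047
grip_force: 0.0
```

Call:
jog_arm:
  motion:
    - [0, 0, 0.04, 0, 0, 0, 0]
    - [0, 0, 0.04, 0, 0, 0, 0]
    - [0, 0, 0.03, 0, 0, 0, 0]
    - [0, 0, 0.02, 0, 0, 0, 0]
    - [0, 0, 0, 0, 0, 0, 0]

```text
time_s: 10.8
ee_pos: [0.5981, -0.387, 0.0537]
eef_rot: [-3.138, 0.006, -0.065]
force: [-0.1, -0.2, 0.3]
grip_width: 0.0471
grip_force: 0.0
```

Call:
jog_arm:
  motion:
    - [0, 0, 0, 0, 0, 0, -1]
    - [0, 0, 0, 0, 0, 0, -1]
    - [0, 0, 0, 0, 0, 0, -1]
    - [0, 0, 0, 0, 0, 0, -1]
    - [0, 0, 0, 0, 0, 0, -1]

```text
time_s: 11.3
ee_pos: [0.6004, -0.3885, 0.06]
eef_rot: [3.141, -0.002, -0.065]
force: [0.2, 0.3, 6.7]
grip_width: 0.0242
grip_force: 25.0
```

Call:
jog_arm:
  motion:
    - [0, 0, 0, 0, 0, 0, -0.2]
    - [0, 0, 0.004, 0, 0, 0, -0.2]
    - [0, 0, 0, 0, 0, 0, -1]
    - [0, 0, 0, 0, 0, 0, -1]
    - [0, 0, 0, 0, 0, 0, -1]

```text
time_s: 11.8
ee_pos: [0.5999, -0.3881, 0.0546]
eef_rot: [-3.141, 0.0, -0.065]
force: [-0.1, 0.6, -0.2]
grip_width: 0.025
grip_force: 25.0
```

Call:
jog_arm:
  motion:
    - [0, 0, 0, 0, 0, 0, -1]

```text
time_s: 11.9
ee_pos: [0.6, -0.3882, 0.0547]
eef_rot: [-3.142, 0.0, -0.065]
force: [-0.0, 0.2, -0.8]
grip_width: 0.0252
grip_force: 25.0
```

Call:
jog_arm:
  motion:
    - [0, 0, -0.02, 0, 0, 0, -1]
    - [0, 0, -0.035, 0, 0, 0, -1]
    - [0, 0, -0.035, 0, 0, 0, -1]
    - [0, 0, -0.035, 0, 0, 0, -1]
    - [0, 0, -0.04, 0, 0, 0, -1]

```text
time_s: 12.4
ee_pos: [0.5997, -0.3879, 0.2207]
eef_rot: [-3.141, 0.001, -0.065]
force: [0.1, -0.2, -0.4]
grip_width: 0.0247
grip_force: 25.0
```

Call:
jog_arm:
  motion:
    - [0.011, -0.034, 0, 0, 0, 0, -1]
    - [0.011, -0.034, 0, 0, 0, 0, -1]
    - [0.011, -0.034, 0, 0, 0, 0, -1]
    - [0.011, -0.034, 0, 0, 0, 0, -1]
    - [0.011, -0.034, 0, 0, 0, 0, -1]

```text
time_s: 12.9
ee_pos: [0.6663, -0.2207, 0.2199]
eef_rot: [-3.142, -0.0, -0.065]
force: [0.9, -0.8, -1.1]
grip_width: 0.0253
grip_force: 25.0
```

Call:
jog_arm:
  motion:
    - [0, 0, 0, 0, 0, 0, -1]
    - [0, 0, 0, 0, 0, 0, -1]

```text
time_s: 13.1
ee_pos: [0.6661, -0.2216, 0.2198]
eef_rot: [3.141, 0.0, -0.064]
force: [-0.9, -0.0, -0.2]
grip_width: 0.0251
grip_force: 25.0
```

```bash
python3 rim.py .666 -.222
```

```text
[ 0.6658 -0.2226  0.2198] 13.15 0.024943493727882085
pred 280.46968096404214 216.1280650076294 right edge [303.50044704 214.72764854] top edge [279.0072299  193.53761981]
184 251 311 61 245
188 251 311 61 304
192 251 311 61 302
196 252 310 59 450
200 253 309 57 406
204 255 306 52 391
208 258 304 47 389
212 259 304 46 389
216 258 305 48 371
220 259 305 32 145
224 260 304 13 151
col 171 [250 249 245 248 249 248 251 249 287 304 303 307 411 479 453 393 391 392
 393 391 391 392 391 303 151 154 153 152]
```

Call:
jog_arm:
  motion:
    - [-0.001, 0.0005, 0.015, 0, 0, 0, -1]
    - [0, 0, 0.015, 0, 0, 0, -1]
    - [0, 0, 0.015, 0, 0, 0, -1]
    - [0, 0, 0.01, 0, 0, 0, -1]
    - [0, 0, 0.004, 0, 0, 0, -1]

```text
time_s: 13.65
ee_pos: [0.6646, -0.2227, 0.1592]
eef_rot: [-3.141, 0.001, -0.066]
force: [0.7, 0.7, 0.5]
grip_width: 0.0248
grip_force: 25.0
```

Call:
jog_arm:
  motion:
    - [0, 0, 0.004, 0, 0, 0, -1]
    - [0, 0, 0.003, 0, 0, 0, -1]
    - [0, 0, 0.002, 0, 0, 0, -1]
    - [0, 0, 0, 0, 0, 0, -1]

```text
time_s: 14.05
ee_pos: [0.6667, -0.2232, 0.1579]
eef_rot: [3.139, -0.008, -0.065]
force: [-5.3, 1.9, 28.6]
grip_width: 0.0256
grip_force: 25.0
```

Call:
jog_arm:
  motion:
    - [0, 0, 0.002, 0, 0, 0, -1]
    - [0, 0, -0.008, 0, 0, 0, 0]
    - [0, 0, 0, 0, 0, 0, 0]
    - [0, 0, -0.02, 0, 0, 0, 0]
    - [0, 0, -0.03, 0, 0, 0, 0]

```text
time_s: 14.55
ee_pos: [0.6642, -0.2223, 0.2059]
eef_rot: [-3.14, 0.004, -0.065]
force: [0.3, 0.7, 0.1]
grip_width: 0.047
grip_force: 0.0
```

Call:
jog_arm:
  motion:
    - [-0.03, -0.03, -0.03, 0, 0, 0, 0]
    - [-0.03, -0.03, -0.03, 0, 0, 0, 0]
    - [-0.03, -0.04, -0.02, 0, 0, 0, 0]
    - [-0.03, -0.04, 0, 0, 0, 0, 0]
    - [-0.03, -0.04, 0, 0, 0, 0, 0]

```text
time_s: 15.05
ee_pos: [0.5297, -0.0373, 0.2841]
eef_rot: [3.142, -0.001, -0.066]
force: [0.3, 0.2, 0.3]
grip_width: 0.0471
grip_force: 0.0
```

Call:
jog_arm:
  motion:
    - [-0.03, -0.04, 0, 0, 0, 0, 0]
    - [-0.03, -0.04, 0, 0, 0, 0, 0]
    - [-0.03, -0.04, 0, 0, 0, 0, 0]
    - [-0.03, -0.04, 0, 0, 0, 0, 0]
    - [0, 0, 0, 0, 0, 0, 0]

```text
time_s: 15.55
ee_pos: [0.4193, 0.1324, 0.2843]
eef_rot: [-3.141, -0.0, -0.06]
force: [0.3, -0.9, -0.2]
grip_width: 0.0468
grip_force: 0.0
```

```bash
python3 - <<'E'
from h import *
t=ctrl.camera("top");s=ctrl.camera("scene");w=ctrl.camera("wrist"); o=ctrl.get_obs(); print(o["ee_pos"],o["eef_rot"],o["time_s"],o["grip_width"],o["qpos"].round(2))
np.save("t5.npy",t)
b=cv2.resize(s[210:340,140:270],(400,400)); d=cv2.resize(t[140:280,330:470],(400,400))
out=np.zeros((600,800,3),np.uint8);out[:400,400:800]=b;out[:400,:400]=d;out[400:,:266]=cv2.resize(w,(266,200)); out[400:,270:536]=cv2.resize(t[165:285,165:325],(266,200))
save("w5",out)
E
```

```text
[0.42191803 0.12868864 0.28394115] [ 3.14139609e+00  3.81595484e-05 -6.47261680e-02] 15.7 0.046993270310899046 [ 0.21 -0.    1.68 -0.    1.46  1.85]
```

View pics/w5.png

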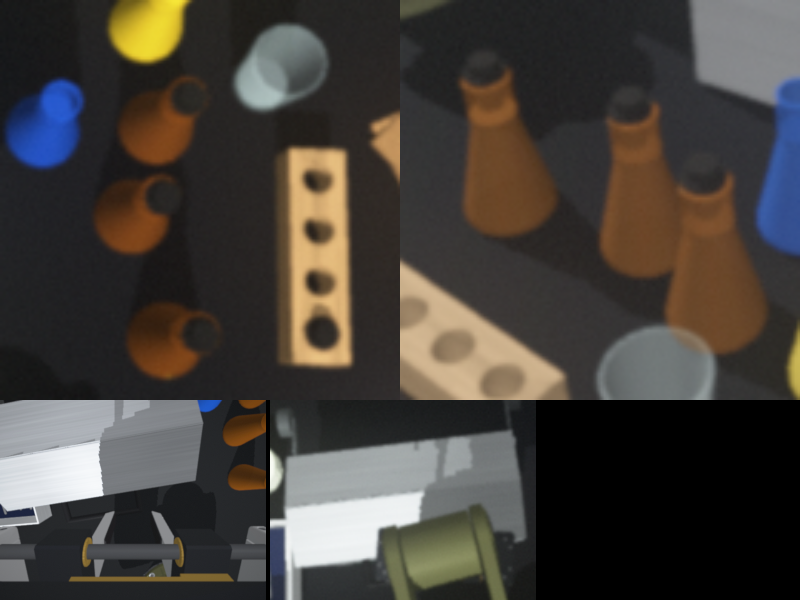

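All three stoppers are home and the flasks haven't moved. Now I rotate the tool so it closes across the lid's handle.

Call:
jog_arm:
  motion:
    - [0, 0, 0, 0, 0, -0.145, -0.06]
    - [0, 0, 0, 0, 0, -0.145, -0.06]
    - [0, 0, 0, 0, 0, -0.145, -0.06]
    - [0, 0, 0, 0, 0, -0.145, -0.06]
    - [0, 0, 0, 0, 0, -0.145, -0.06]

```text
time_s: 16.2
ee_pos: [0.4225, 0.1276, 0.2837]
eef_rot: [-3.141, 0.001, 0.663]
force: [0.3, -0.2, -0.5]
grip_width: 0.0443
grip_force: 0.0
```

Call:
jog_arm:
  motion:
    - [0, 0, 0, 0, 0, -0.145, -0.06]
    - [0, 0, 0, 0, 0, -0.145, -0.06]
    - [0, 0, 0, 0, 0, -0.145, -0.06]
    - [0, 0, 0, 0, 0, -0.145, -0.06]
    - [0, 0, 0, 0, 0, -0.145, -0.06]

```text
time_s: 16.7
ee_pos: [0.4225, 0.1276, 0.2837]
eef_rot: [-3.141, 0.0, 1.388]
force: [-0.4, 0.2, -0.2]
grip_width: 0.0442
grip_force: 0.0
```

Call:
jog_arm:
  motion:
    - [0, 0, 0, 0, 0, -0.145, -0.06]
    - [0, 0, 0, 0, 0, -0.14, -0.06]
    - [0.0337, -0.0117, 0, 0, 0, 0, -0.06]
    - [0.0337, -0.0117, 0.03, 0, 0, 0, -0.06]
    - [0, 0, 0, 0, 0, 0, -0.06]

```text
time_s: 17.2
ee_pos: [0.3905, 0.1944, 0.251]
eef_rot: [-3.137, 0.001, 1.67]
force: [0.2, -0.4, 0.5]
grip_width: 0.0439
grip_force: 0.0
```

```bash
python3 - <<'E'
from h import *
c=cam("wrist");w=ctrl.camera("wrist"); save("w6",w); o=ctrl.get_obs(); print(o["ee_pos"],o["eef_rot"],o["time_s"],o["grip_width"],o["qpos"].round(2))
print(proj(c,[.392,.1934,.187]),proj(c,[.3838,.268,.187]),proj(c,[.3997,.1187,.187]))
E
```

```text
[0.39155749 0.1934631  0.25268288] [-3.13871679e+00  9.25380853e-04  1.67040691e+00] 17.25 0.04403878423597274 [ 0.38  0.01  1.75 -0.    1.39  0.28]
[283.48040507 221.83331719] [282.92845152 130.68266785] [283.40154103 300.63907407]
```

View pics/w6.png

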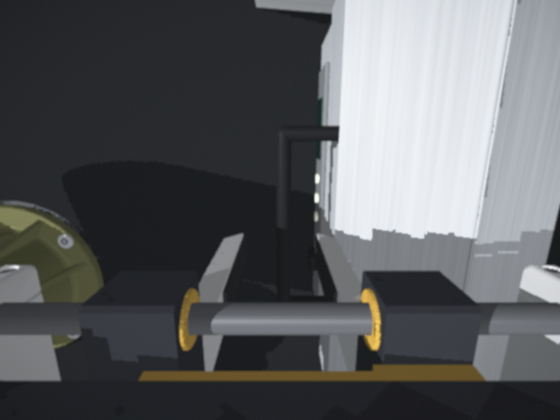

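The handle bar lies at u≈283 with its left corner at (285,132), as predicted. I descend and grip.

Call:
jog_arm:
  motion:
    - [0, 0, 0.03, 0, 0, 0, -0.06]
    - [0, 0, 0.03, 0, 0, 0, -0.06]
    - [0, 0, 0.02, 0, 0, 0, -0.06]
    - [0, 0, 0.004, 0, 0, 0, -0.06]
    - [0, 0, 0, 0, 0, 0, -0.06]

```text
time_s: 17.75
ee_pos: [0.3926, 0.1928, 0.1705]
eef_rot: [-3.142, 0.0, 1.668]
force: [-0.2, -0.2, -0.0]
grip_width: 0.0443
grip_force: 0.0
```

Call:
jog_arm:
  motion:
    - [0, 0, 0, 0, 0, 0, -1]
    - [0, 0, 0, 0, 0, 0, -1]
    - [0, 0, 0, 0, 0, 0, -1]
    - [0, 0, 0, 0, 0, 0, -1]
    - [0, 0, 0, 0, 0, 0, -1]
  squeeze: 15

```text
time_s: 18.25
ee_pos: [0.3933, 0.1939, 0.1706]
eef_rot: [3.137, -0.0, 1.67]
force: [12.6, 1.3, -8.1]
grip_width: 0.0112
grip_force: 15.0
```

Call:
jog_arm:
  motion:
    - [0, 0.005, -0.011, 0, 0, 0, -1]
    - [0, 0.0045, -0.0107, 0, 0, 0, -1]
    - [0, 0.005, -0.0104, 0, 0, 0, -1]
    - [0, 0.0052, -0.0103, 0, 0, 0, -1]
    - [0, 0.006, -0.0098, 0, 0, 0, -1]

```text
time_s: 18.75
ee_pos: [0.4168, 0.1962, 0.2232]
eef_rot: [-3.14, 0.0, 1.67]
force: [-10.0, -0.3, 2.3]
grip_width: 0.0112
grip_force: 15.0
```

Call:
jog_arm:
  motion:
    - [0, 0.0062, -0.0098, 0, 0, 0, -1]
    - [0, 0.007, -0.0091, 0, 0, 0, -1]
    - [0, 0.0072, -0.0091, 0, 0, 0, -1]
    - [0, 0.0078, -0.0084, 0, 0, 0, -1]
    - [0, 0.008, -0.0084, 0, 0, 0, -1]

```text
time_s: 19.25
ee_pos: [0.4526, 0.1998, 0.2692]
eef_rot: [-3.14, -0.0, 1.67]
force: [-14.6, -1.1, 12.6]
grip_width: 0.0114
grip_force: 15.0
```

Call:
jog_arm:
  motion:
    - [0, 0.0085, -0.0076, 0, 0, 0, -1]
    - [0, 0.0088, -0.0075, 0, 0, 0, -1]
    - [0, 0.0093, -0.0067, 0, 0, 0, -1]
    - [0, 0.0095, -0.0066, 0, 0, 0, -1]
    - [0, 0.01, -0.0057, 0, 0, 0, -1]

```text
time_s: 19.75
ee_pos: [0.4996, 0.2045, 0.3031]
eef_rot: [3.14, -0.001, 1.67]
force: [-4.4, 1.6, 5.9]
grip_width: 0.0115
grip_force: 15.0
```

Call:
jog_arm:
  motion:
    - [0, 0.0101, -0.0056, 0, 0, 0, -1]
    - [0, 0.0106, -0.0047, 0, 0, 0, -1]
    - [0, 0.0106, -0.0046, 0, 0, 0, -1]
    - [0, 0.0109, -0.0036, 0, 0, 0, -1]
    - [0, 0.011, -0.0035, 0, 0, 0, -1]

```text
time_s: 20.25
ee_pos: [0.5529, 0.2096, 0.3242]
eef_rot: [3.14, -0.0, 1.67]
force: [0.3, 1.1, 0.6]
grip_width: 0.0111
grip_force: 15.0
```

Call:
jog_arm:
  motion:
    - [0, 0.003, 0, 0, 0, 0, -0.06]
    - [0, 0.005, 0, 0, 0, 0, -0.06]
    - [0, 0.008, -0.012, 0, 0, 0, -0.06]
    - [0, 0.008, -0.03, 0, 0, 0, -0.06]
    - [0, 0, -0.035, 0, 0, 0, -0.06]

```text
time_s: 20.75
ee_pos: [0.5762, 0.2118, 0.3999]
eef_rot: [-3.139, 0.001, 1.67]
force: [-0.3, -0.8, 1.0]
grip_width: 0.0437
grip_force: 0.0
```

Call:
jog_arm:
  motion:
    - [0, 0, -0.02, 0, 0, 0, -0.06]
    - [0, 0, 0, 0, 0, 0, -0.06]
    - [0, 0, 0, 0, 0, 0, -0.06]
    - [0, 0, 0, 0, 0, 0, -0.06]
    - [0, 0, 0, 0, 0, 0, -0.06]

```text
time_s: 21.25
ee_pos: [0.5759, 0.2119, 0.4189]
eef_rot: [-3.14, 0.0, 1.67]
force: [-0.2, 0.7, 0.2]
grip_width: 0.0442
grip_force: 0.0
```

Call:
jog_arm:
  motion:
    - [0, 0, 0, 0, 0, -0.143, 0]
    - [0, 0, 0, 0, 0, -0.143, 0]
    - [0, 0, 0, 0, 0, -0.143, 0]
    - [0, 0, 0, 0, 0, -0.143, 0]
    - [0, 0, 0, 0, 0, -0.143, 0]

```text
time_s: 21.75
ee_pos: [0.576, 0.212, 0.4195]
eef_rot: [-3.141, -0.0, 2.391]
force: [-0.5, 0.0, -0.3]
grip_width: 0.0471
grip_force: 0.0
```

Call:
jog_arm:
  motion:
    - [0, 0, 0, 0, 0, -0.143, 0]
    - [0, 0, 0, 0, 0, -0.143, 0]
    - [0, 0, 0, 0, 0, -0.143, 0]
    - [0, 0, 0, 0, 0, -0.143, 0]
    - [0, 0, 0, 0, 0, -0.143, 0]

```text
time_s: 22.25
ee_pos: [0.576, 0.212, 0.4195]
eef_rot: [-3.141, -0.001, 3.106]
force: [-0.1, -0.0, 0.3]
grip_width: 0.0471
grip_force: 0.0
```

Call:
jog_arm:
  motion:
    - [0, 0, 0, 0, 0, -0.143, 0.5]
    - [0, 0, 0, 0, 0, 0, 0.5]
    - [0, 0, 0, 0, 0, 0, 0.5]

```text
time_s: 22.55
ee_pos: [0.576, 0.2119, 0.4197]
eef_rot: [-3.141, -0.001, -3.045]
force: [0.3, -0.1, -0.2]
grip_width: 0.0675
grip_force: 0.0
```

```bash
python3 - <<'E'
from h import *
t=ctrl.camera("top");s=ctrl.camera("scene");w=ctrl.camera("wrist"); o=ctrl.get_obs(); print(o["ee_pos"],o["eef_rot"],o["time_s"],o["grip_width"],o["qpos"].round(2))
out=np.zeros((600,800,3),np.uint8);out[:300,:400]=cv2.resize(t,(400,300));out[:300,400:]=cv2.resize(s,(400,300));out[300:,:400]=cv2.resize(w,(400,300))
out[300:,400:]=cv2.resize(t[140:290,330:480],(400,300))
save("w7",out)
print(delta([.4275,-.2185,.419]))
E
```

```text
[0.5760297  0.21194628 0.41998928] [-3.14153808e+00 -2.70758316e-04 -3.04305954e+00] 22.7 0.07028797164276028 [ 0.29  0.41  0.88 -0.    1.84 -1.38]
(array([ 0.1902, -0.4137,  0.0011]), None)
```

View pics/w7.png

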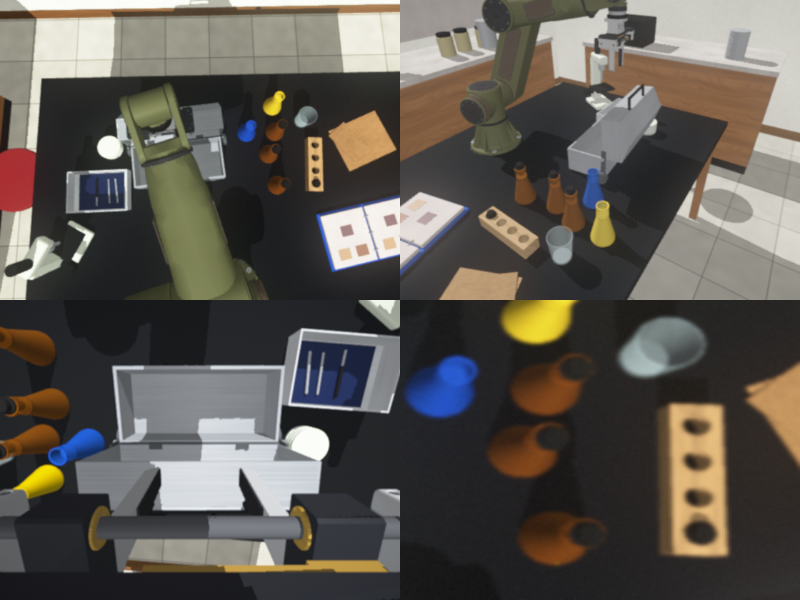

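The lid rests open, the tank is empty, and the flasks are stoppered. The tank rim's front corners in the wrist pane are at (113,368) and (283,366). I check the chest pose and flask positions numerically.

```bash
cat > amb.py <<'E'
from h import *
def amb(im):
    hsv=cv2.cvtColor(im,cv2.COLOR_RGB2HSV)
    m=((hsv[...,0]<16)&(hsv[...,1]>190)&(hsv[...,2]>60)).astype(np.uint8)
    N,L,S,C=cv2.connectedComponentsWithStats(m)
    return [(S[i].tolist(),C[i].round(1).tolist(),ray(cam("top"),C[i],.06).round(3).tolist()) for i in range(1,N) if S[i,4]>60]
if __name__=="__main__":
    for k in amb(ctrl.camera("top")): print(k)
E
python3 - <<'E'
from amb import *
print(*amb(np.load("t0.npy")),sep="\n");print(*amb(np.load("t5.npy")),sep="\n");print(*amb(ctrl.camera("top")),sep="\n")
c=cam("wrist"); f=1.4
r,l=ray(c,(113*f,68*f),.115),ray(c,(283*f,66*f),.115); d=l-r
y=np.arctan2(-d[0],d[1]); n=np.array([np.cos(y),np.sin(y)]); print(r,l,np.linalg.norm(d),y,(l+r)[:2]/2+.085*n)
E
```

```text
([375, 167, 27, 30, 403], [389.0, 182.6], [0.659, -0.224, 0.06])
([366, 202, 27, 26, 366], [380.8, 215.2], [0.557, -0.193, 0.06])
([376, 249, 30, 23, 386], [391.5, 260.6], [0.419, -0.216, 0.06])
([374, 174, 22, 23, 269], [385.8, 187.3], [0.644, -0.213, 0.06])
([366, 206, 22, 22, 232], [377.0, 219.8], [0.543, -0.18, 0.06])
([376, 248, 22, 24, 248], [386.8, 262.8], [0.413, -0.202, 0.06])
([375, 174, 22, 23, 260], [386.2, 187.4], [0.644, -0.215, 0.06])
([366, 205, 22, 23, 236], [376.9, 219.6], [0.544, -0.18, 0.06])
([376, 249, 23, 23, 241], [387.0, 263.1], [0.412, -0.203, 0.06])
[0.4649302  0.01451618 0.115     ] [0.42449889 0.37667624 0.115     ] 0.36440993442083874 0.11117897692293319 [0.52918975 0.20502697]
```

Call:
jog_arm:
  motion:
    - [0.019, -0.0414, 0, 0, 0, 0, 0.5]
    - [0.019, -0.0414, 0, 0, 0, 0, 0.5]
    - [0.019, -0.0414, 0, 0, 0, 0, 0.5]
    - [0.019, -0.0414, 0, 0, 0, 0, 0.5]
    - [0.019, -0.0414, 0, 0, 0, 0, 0.5]

```text
time_s: 23.25
ee_pos: [0.5015, -0.005, 0.4203]
eef_rot: [-3.142, 0.0, -3.042]
force: [0.3, 0.1, -0.2]
grip_width: 0.0702
grip_force: 0.0
```

Call:
jog_arm:
  motion:
    - [0.019, -0.0414, 0, 0, 0, 0, 0.5]
    - [0.019, -0.0414, 0, 0, 0, 0, 0.5]
    - [0.019, -0.0414, 0.02, 0, 0, 0, 0.5]
    - [0.019, -0.0414, 0.04, 0, 0, 0, 0.5]
    - [0.019, -0.0414, 0.04, 0, 0, 0, 0.5]

```text
time_s: 23.75
ee_pos: [0.4331, -0.2055, 0.3335]
eef_rot: [-3.141, 0.001, -3.042]
force: [1.7, -0.7, 0.1]
grip_width: 0.0707
grip_force: 0.0
```

Call:
jog_arm:
  motion:
    - [0, 0, 0.04, 0, 0, 0, 0.5]
    - [0, 0, 0.03, 0, 0, 0, 0.5]
    - [0, 0, 0.02, 0, 0, 0, 0.5]
    - [0, 0, 0, 0, 0, 0, 0.5]

```text
time_s: 24.15
ee_pos: [0.4331, -0.2036, 0.242]
eef_rot: [3.139, -0.003, -3.042]
force: [-0.2, -0.1, 0.0]
grip_width: 0.0705
grip_force: 0.0
```

```bash
cat > neck.py <<'E'
from h import *
import sys
p=np.array([float(sys.argv[1]),float(sys.argv[2]),.15])
c=cam("wrist"); w=ctrl.camera("wrist"); o=ctrl.get_obs(); print(o["ee_pos"].round(4),o["eef_rot"].round(3),o["time_s"],o["grip_width"])
hsv=cv2.cvtColor(w,cv2.COLOR_RGB2HSV)
m=((hsv[...,0]<18)&(hsv[...,1]>150)&(hsv[...,2]>60)).astype(np.uint8)
N,L,S,C=cv2.connectedComponentsWithStats(m)
print("pred mouth",proj(c,p).round(0),"foot",proj(c,[p[0],p[1],0]).round(0))
for i in range(1,N):
    if S[i,4]>150: print(S[i],C[i].round(0))
print(delta([p[0],p[1],.11],.1+np.pi))
E
python3 neck.py .428 -.2185
```

```text
[ 0.4338 -0.2039  0.2439] [ 3.141e+00 -1.000e-03 -3.041e+00] 24.2 0.07069791272111514
pred mouth [263. 207.] foot [269. 182.]
[ 240  153   58   74 2058] [268. 177.]
[ 253  248   54   54 2438] [279. 275.]
[ 227  335   44   36 1319] [248. 352.]
(array([ 0.007 , -0.0141,  0.1339]), array([ 0.001, -0.001,  0.   ]))
```

Call:
jog_arm:
  motion:
    - [0.007, -0.014, 0, 0, 0, 0, 0.5]
    - [0, 0, 0.03, 0, 0, 0, 0.5]
    - [0, 0, 0.04, 0, 0, 0, 0.5]
    - [0, 0, 0.04, 0, 0, 0, 0.5]
    - [0, 0, 0.022, 0, 0, 0, 0.5]

```text
time_s: 24.7
ee_pos: [0.4284, -0.2185, 0.1111]
eef_rot: [3.141, -0.001, -3.041]
force: [0.1, -0.4, -0.1]
grip_width: 0.0707
grip_force: 0.0
```

Call:
jog_arm:
  motion:
    - [0, 0, 0, 0, 0, 0, 0.5]
    - [0, 0, 0, 0, 0, 0, -1]
    - [0, 0, 0, 0, 0, 0, -1]
    - [0, 0, 0, 0, 0, 0, -1]
    - [0, 0, 0, 0, 0, 0, -1]
  squeeze: 30

```text
time_s: 25.2
ee_pos: [0.4288, -0.2189, 0.1131]
eef_rot: [-3.141, 0.001, -3.04]
force: [0.2, -0.0, 0.2]
grip_width: 0.0422
grip_force: 0.0
```

Call:
jog_arm:
  motion:
    - [0, 0, 0, 0, 0, 0, -1]
    - [0, 0, 0, 0, 0, 0, -1]

```text
time_s: 25.4
ee_pos: [0.4289, -0.219, 0.113]
eef_rot: [-3.14, 0.001, -3.04]
force: [-0.4, -0.7, 6.0]
grip_width: 0.0394
grip_force: 30.0
```

Call:
jog_arm:
  motion:
    - [0, 0, -0.02, 0, 0, 0, -1]
    - [0, 0, -0.035, 0, 0, 0, -1]
    - [0, 0, -0.045, 0, 0, 0, -1]
    - [0, 0, -0.045, 0, 0, 0, -1]
    - [0, 0, -0.045, 0, 0, 0, -1]

```text
time_s: 25.9
ee_pos: [0.4279, -0.2183, 0.3037]
eef_rot: [3.141, -0.001, -3.04]
force: [1.0, -0.5, -4.3]
grip_width: 0.0393
grip_force: 30.0
```

Call:
jog_arm:
  motion:
    - [-0.005, 0.02, 0, 0, 0, 0, -1]
    - [-0.009, 0.035, 0, 0, 0, 0, -1]
    - [-0.009, 0.035, 0, 0, 0, 0, -1]
    - [-0.009, 0.035, 0, 0, 0, 0, -1]
    - [-0.009, 0.035, 0, 0, 0, 0, -1]

```text
time_s: 26.4
ee_pos: [0.4528, -0.0539, 0.3018]
eef_rot: [3.141, -0.001, -3.041]
force: [0.5, 0.2, -4.6]
grip_width: 0.0396
grip_force: 30.0
```

Call:
jog_arm:
  motion:
    - [-0.009, 0.035, 0, 0, 0, 0, -1]
    - [-0.009, 0.035, 0, 0, 0, 0, -1]
    - [-0.009, 0.035, 0, 0, 0, 0, -1]
    - [-0.009, 0.035, 0, 0, 0, 0, -1]
    - [-0.009, 0.035, 0, 0, 0, 0, -1]

```text
time_s: 26.9
ee_pos: [0.4799, 0.1249, 0.3017]
eef_rot: [3.142, -0.001, -3.04]
force: [0.3, 0.1, -3.5]
grip_width: 0.0395
grip_force: 30.0
```

Call:
jog_arm:
  motion:
    - [-0.009, 0.035, 0, 0, 0, 0, -1]
    - [-0.009, 0.035, 0, 0, 0, 0, -1]
    - [-0.009, 0.035, 0, 0, 0, 0, -1]
    - [-0.009, 0.035, 0, 0, 0, 0, -1]
    - [0, 0, 0, 0, 0, 0, -1]

```text
time_s: 27.4
ee_pos: [0.5013, 0.2695, 0.3007]
eef_rot: [3.142, -0.002, -3.037]
force: [0.3, -0.8, -4.8]
grip_width: 0.0395
grip_force: 30.0
```

```bash
cat > where.py <<'E'
from h import *
import sys
o=ctrl.get_obs();print(o["ee_pos"].round(4),o["eef_rot"].round(3),o["time_s"],o["grip_width"].round(4),o["grip_force"])
n=np.array([np.cos(.1),np.sin(.1)]);q=np.array([-n[1],n[0]])
p=np.array([.527,.206])+float(sys.argv[1])*n+float(sys.argv[2])*q; print(p,delta([*p,float(sys.argv[3])],.1+np.pi))
E
python3 where.py -.008 .105 .13
```

```text
Traceback (most recent call last):
  File "where.py", line 3, in <module>
    o=ctrl.get_obs();print(o["ee_pos"].round(4),o["eef_rot"].round(3),o["time_s"],o["grip_width"].round(4),o["grip_force"])
                                                                                  ^^^^^^^^^^^^^^^^^^^^^
AttributeError: 'float' object has no attribute 'round'
```

Call:
jog_arm:
  motion:
    - [-0.0056, 0.02, 0, 0, 0, 0, -1]
    - [-0.0056, 0.0195, 0, 0, 0, 0, -1]
    - [0, 0, 0, 0, 0, 0, -1]

```text
time_s: 27.7
ee_pos: [0.5087, 0.3079, 0.3011]
eef_rot: [-3.141, -0.002, -3.039]
force: [-0.2, -1.5, -3.5]
grip_width: 0.0395
grip_force: 30.0
```

```bash
sed -i 's/o\["grip_width"\].round(4)/o["grip_width"]/' where.py; python3 where.py -.008 .105 .13
```

```text
[0.5087 0.3079 0.3011] [-3.141e+00 -2.000e-03 -3.039e+00] 27.7 0.03950491554307929 29.999298176262528
[0.50855746 0.30967677] (array([-0.0003,  0.0019,  0.1711]), array([-0.   , -0.002,  0.003]))
```

Call:
jog_arm:
  motion:
    - [0, 0.001, 0.03, 0, 0, 0, -1]
    - [0, 0, 0.04, 0, 0, 0, -1]
    - [0, 0, 0.04, 0, 0, 0, -1]
    - [0, 0, 0.035, 0, 0, 0, -1]
    - [0, 0, 0.015, 0, 0, 0, -1]

```text
time_s: 28.2
ee_pos: [0.5074, 0.306, 0.1383]
eef_rot: [-3.139, -0.005, -3.041]
force: [-0.9, -0.6, -4.0]
grip_width: 0.0396
grip_force: 30.0
```

Call:
jog_arm:
  motion:
    - [0, 0, 0.005, 0, 0, 0, -1]
    - [0, 0, 0.004, 0, 0, 0, -1]
    - [0, 0, 0.002, 0, 0, 0, -1]
    - [0, 0, 0, 0, 0, 0, -1]

```text
time_s: 28.6
ee_pos: [0.5092, 0.3077, 0.1319]
eef_rot: [3.141, 0.001, -3.04]
force: [0.3, 0.6, -3.6]
grip_width: 0.0394
grip_force: 30.0
```

Call:
jog_arm:
  motion:
    - [0, 0, 0.003, 0, 0, 0, -1]
    - [0, 0, 0.002, 0, 0, 0, -1]
    - [0, 0, 0, 0, 0, 0, -1]

```text
time_s: 28.9
ee_pos: [0.5094, 0.3079, 0.128]
eef_rot: [3.141, 0.002, -3.04]
force: [-2.8, -1.5, 9.2]
grip_width: 0.0396
grip_force: 30.0
```

Call:
jog_arm:
  motion:
    - [0, 0, -0.001, 0, 0, 0, 0.5]
    - [0, 0, 0, 0, 0, 0, 0.5]
    - [0, 0, 0, 0, 0, 0, 0.5]
    - [0, 0, -0.03, 0, 0, 0, 0.5]
    - [0, 0, -0.045, 0, 0, 0, 0.5]

```text
time_s: 29.4
ee_pos: [0.508, 0.3072, 0.2007]
eef_rot: [-3.14, -0.005, -3.04]
force: [0.5, -0.2, 1.1]
grip_width: 0.07
grip_force: 0.0
```

Call:
jog_arm:
  motion:
    - [0, 0, -0.045, 0, 0, 0, 0.5]
    - [0, 0, -0.03, 0, 0, 0, 0.5]
    - [0, 0, 0, 0, 0, 0, 0.5]

```text
time_s: 29.7
ee_pos: [0.5099, 0.3082, 0.2819]
eef_rot: [3.139, 0.007, -3.04]
force: [0.9, 0.3, -0.3]
grip_width: 0.0705
grip_force: 0.0
```

```bash
python3 neck.py .565 -.19; python3 amb.py; python3 -c "
from h import *
print(delta([.565,-.19,.28]))"
```

```text
[0.5093 0.3079 0.2789] [ 3.14e+00  3.00e-03 -3.04e+00] 29.75 0.07093441568597643
pred mouth [-189.  207.] foot [-42. 183.]
[ 253  155   53   47 1568] [279. 175.]
(array([-0.0045, -0.5012,  0.1682]), array([0.001, 0.003, 0.001]))
([375, 175, 22, 22, 252], [386.4, 187.5], [0.643, -0.215, 0.06])
([367, 208, 20, 20, 217], [376.9, 219.8], [0.543, -0.18, 0.06])
(array([-0.0055, -0.5008, -0.0031]), None)
```

Call:
jog_arm:
  motion:
    - [0, -0.036, 0, 0, 0, 0, 0.5]
    - [0, -0.036, 0, 0, 0, 0, 0.5]
    - [0, -0.036, 0, 0, 0, 0, 0.5]
    - [0, -0.036, 0, 0, 0, 0, 0.5]
    - [0, -0.036, 0, 0, 0, 0, 0.5]

```text
time_s: 30.3
ee_pos: [0.5266, 0.1271, 0.2753]
eef_rot: [-3.141, -0.003, -3.04]
force: [-0.0, -0.6, -0.4]
grip_width: 0.0702
grip_force: 0.0
```

Call:
jog_arm:
  motion:
    - [0, -0.036, 0, 0, 0, 0, 0.5]
    - [0, -0.036, 0, 0, 0, 0, 0.5]
    - [0, -0.036, 0, 0, 0, 0, 0.5]
    - [0, -0.036, 0, 0, 0, 0, 0.5]
    - [0, -0.036, 0, 0, 0, 0, 0.5]

```text
time_s: 30.8
ee_pos: [0.5448, -0.0519, 0.2754]
eef_rot: [3.141, -0.003, -3.04]
force: [0.8, -0.0, -0.8]
grip_width: 0.0705
grip_force: 0.0
```

Call:
jog_arm:
  motion:
    - [-0.005, -0.036, 0, 0, 0, 0, 0.5]
    - [0, -0.036, 0, 0, 0, 0, 0.5]
    - [0, -0.036, 0, 0, 0, 0, 0.5]
    - [0, -0.033, 0.02, 0, 0, 0, 0.5]
    - [0, 0, 0.01, 0, 0, 0, 0.5]

```text
time_s: 31.3
ee_pos: [0.5635, -0.1933, 0.2433]
eef_rot: [3.14, -0.004, -3.044]
force: [-0.2, 0.0, -0.1]
grip_width: 0.0705
grip_force: 0.0
```

Call:
jog_arm:
  motion:
    - [0, 0, 0, 0, 0, 0, 0.5]

```text
time_s: 31.4
ee_pos: [0.5635, -0.1902, 0.2439]
eef_rot: [3.139, -0.005, -3.042]
force: [-0.5, 0.3, 0.5]
grip_width: 0.0704
grip_force: 0.0
```

```bash
python3 neck.py .565 -.19
```

```text
[ 0.564  -0.1897  0.2456] [ 3.14e+00 -3.00e-03 -3.04e+00] 31.45 0.07020440951512065
pred mouth [279. 215.] foot [279. 188.]
[ 218  159   90  143 5083] [261. 228.]
(array([-0.0013, -0.0006,  0.1356]), array([ 0.002, -0.003,  0.001]))
```

Call:
jog_arm:
  motion:
    - [-0.001, 0, 0.03, 0, 0, 0, 0.5]
    - [0, 0, 0.04, 0, 0, 0, 0.5]
    - [0, 0, 0.04, 0, 0, 0, 0.5]
    - [0, 0, 0.022, 0, 0, 0, 0.5]
    - [0, 0, 0, 0, 0, 0, 0.5]

```text
time_s: 31.95
ee_pos: [0.5644, -0.1885, 0.1127]
eef_rot: [3.139, -0.004, -3.039]
force: [0.3, 0.9, 1.0]
grip_width: 0.0704
grip_force: 0.0
```

Call:
jog_arm:
  motion:
    - [0, 0, 0, 0, 0, 0, -1]
    - [0, 0, 0, 0, 0, 0, -1]
    - [0, 0, 0, 0, 0, 0, -1]
    - [0, 0, 0, 0, 0, 0, -1]
    - [0, 0, 0, 0, 0, 0, -1]

```text
time_s: 32.45
ee_pos: [0.5658, -0.1902, 0.116]
eef_rot: [-3.141, 0.001, -3.04]
force: [-0.3, 0.9, 3.8]
grip_width: 0.0389
grip_force: 30.0
```

Call:
jog_arm:
  motion:
    - [0, 0, 0, 0, 0, 0, -1]
    - [0, 0, 0, 0, 0, 0, -1]

```text
time_s: 32.65
ee_pos: [0.5658, -0.1902, 0.116]
eef_rot: [-3.141, 0.001, -3.041]
force: [-1.7, 1.1, 6.1]
grip_width: 0.039
grip_force: 30.0
```

Call:
jog_arm:
  motion:
    - [0, 0, -0.02, 0, 0, 0, -1]
    - [0, 0, -0.035, 0, 0, 0, -1]
    - [0, 0, -0.045, 0, 0, 0, -1]
    - [0, 0, -0.045, 0, 0, 0, -1]
    - [0, 0, -0.045, 0, 0, 0, -1]

```text
time_s: 33.15
ee_pos: [0.565, -0.19, 0.3067]
eef_rot: [3.141, -0.001, -3.04]
force: [0.1, 0.1, -3.8]
grip_width: 0.0389
grip_force: 30.0
```

Call:
jog_arm:
  motion:
    - [0, 0.02, 0, 0, 0, 0, -1]
    - [0.001, 0.036, 0, 0, 0, 0, -1]
    - [0.001, 0.036, 0, 0, 0, 0, -1]
    - [0.001, 0.036, 0, 0, 0, 0, -1]
    - [0.001, 0.036, 0, 0, 0, 0, -1]

```text
time_s: 33.65
ee_pos: [0.5444, -0.0261, 0.3048]
eef_rot: [3.141, -0.001, -3.041]
force: [0.0, 0.2, -3.0]
grip_width: 0.0391
grip_force: 30.0
```

Call:
jog_arm:
  motion:
    - [0.001, 0.036, 0, 0, 0, 0, -1]
    - [0.001, 0.036, 0, 0, 0, 0, -1]
    - [0, 0.036, 0, 0, 0, 0, -1]
    - [0, 0.036, 0, 0, 0, 0, -1]
    - [0, 0.036, 0, 0, 0, 0, -1]

```text
time_s: 34.15
ee_pos: [0.5242, 0.1528, 0.3049]
eef_rot: [-3.141, -0.001, -3.041]
force: [0.0, -0.0, -3.1]
grip_width: 0.0386
grip_force: 30.0
```

Call:
jog_arm:
  motion:
    - [0, 0.036, 0, 0, 0, 0, -1]
    - [0, 0.018, 0, 0, 0, 0, -1]
    - [0, 0, 0, 0, 0, 0, -1]

```text
time_s: 34.45
ee_pos: [0.5187, 0.2071, 0.3046]
eef_rot: [3.142, -0.001, -3.038]
force: [0.8, 0.3, -3.5]
grip_width: 0.0391
grip_force: 30.0
```

```bash
python3 where.py -.008 0 .13
```

```text
[0.5187 0.2071 0.3046] [ 3.142e+00 -1.000e-03 -3.038e+00] 34.45 0.03910204262574338 29.999508443288505
[0.51903997 0.20520133] (array([-0.0004, -0.002 ,  0.1746]), array([ 0.   , -0.001,  0.004]))
```

Call:
jog_arm:
  motion:
    - [0, -0.002, 0.03, 0, 0, 0, -1]
    - [0, 0, 0.04, 0, 0, 0, -1]
    - [0, 0, 0.04, 0, 0, 0, -1]
    - [0, 0, 0.035, 0, 0, 0, -1]
    - [0, 0, 0.015, 0, 0, 0, -1]

```text
time_s: 34.95
ee_pos: [0.5182, 0.2017, 0.1416]
eef_rot: [-3.14, -0.005, -3.041]
force: [-0.4, 1.0, -3.6]
grip_width: 0.0391
grip_force: 30.0
```

Call:
jog_arm:
  motion:
    - [0, 0, 0.005, 0, 0, 0, -1]
    - [0, 0, 0.004, 0, 0, 0, -1]
    - [0, 0, 0.003, 0, 0, 0, -1]
    - [0, 0, 0.003, 0, 0, 0, -1]
    - [0, 0, 0, 0, 0, 0, -1]

```text
time_s: 35.45
ee_pos: [0.52, 0.2033, 0.131]
eef_rot: [3.141, 0.002, -3.04]
force: [1.6, 0.3, 0.6]
grip_width: 0.0388
grip_force: 30.0
```

Call:
jog_arm:
  motion:
    - [0, 0, 0.0015, 0, 0, 0, -1]
    - [0, 0, 0, 0, 0, 0, -1]
    - [0, 0, 0, 0, 0, 0, 0.4]
    - [0, 0, 0, 0, 0, 0, 0.4]
    - [0, 0, 0, 0, 0, 0, 0.4]

```text
time_s: 35.95
ee_pos: [0.5195, 0.2032, 0.1288]
eef_rot: [3.142, 0.0, -3.04]
force: [0.5, -0.4, 0.4]
grip_width: 0.0597
grip_force: 0.0
```

Call:
jog_arm:
  motion:
    - [0, 0, -0.03, 0, 0, 0, 0.4]
    - [0, 0, -0.045, 0, 0, 0, 0.4]
    - [0, 0, -0.045, 0, 0, 0, 0.4]
    - [0, 0, -0.03, 0, 0, 0, 0.4]
    - [0, 0, 0, 0, 0, 0, 0.4]

```text
time_s: 36.45
ee_pos: [0.5206, 0.2036, 0.2831]
eef_rot: [3.14, 0.007, -3.04]
force: [0.6, -0.1, 0.3]
grip_width: 0.0656
grip_force: 0.0
```

```bash
python3 amb.py; python3 -c "
from h import *
print(ctrl.get_obs()['ee_pos'],delta([.666,-.222,.28],.1+np.pi))"
```

```text
([375, 176, 22, 21, 249], [386.2, 187.3], [0.644, -0.214, 0.06])
[0.51994228 0.20339325 0.28021842] (array([-1.023e-01, -4.380e-01,  2.000e-04]), array([0.001, 0.003, 0.001]))
```

Call:
jog_arm:
  motion:
    - [0, -0.036, 0, 0, 0, 0, 0.5]
    - [0, -0.036, 0, 0, 0, 0, 0.5]
    - [0, -0.036, 0, 0, 0, 0, 0.5]
    - [0, -0.036, 0, 0, 0, 0, 0.5]
    - [0, -0.036, 0, 0, 0, 0, 0.5]

```text
time_s: 37.0
ee_pos: [0.5372, 0.0227, 0.277]
eef_rot: [3.141, -0.002, -3.04]
force: [0.3, 0.2, -0.2]
grip_width: 0.0702
grip_force: 0.0
```

Call:
jog_arm:
  motion:
    - [0, -0.036, 0, 0, 0, 0, 0.5]
    - [0, -0.036, 0, 0, 0, 0, 0.5]
    - [-0.02, -0.034, 0, 0, 0, 0, 0.5]
    - [-0.02, -0.034, 0, 0, 0, 0, 0.5]
    - [-0.02, -0.034, 0, 0, 0, 0, 0.5]

```text
time_s: 37.5
ee_pos: [0.6153, -0.1443, 0.2769]
eef_rot: [3.141, -0.002, -3.041]
force: [-0.3, -0.2, 0.4]
grip_width: 0.0702
grip_force: 0.0
```

Call:
jog_arm:
  motion:
    - [-0.02, -0.034, 0, 0, 0, 0, 0.5]
    - [-0.022, -0.034, 0, 0, 0, 0, 0.5]
    - [0, -0.016, 0.015, 0, 0, 0, 0.5]
    - [0, 0, 0.015, 0, 0, 0, 0.5]
    - [0, 0, 0, 0, 0, 0, 0.5]

```text
time_s: 38.0
ee_pos: [0.664, -0.2221, 0.244]
eef_rot: [3.138, -0.006, -3.041]
force: [-0.0, 0.3, -1.0]
grip_width: 0.0703
grip_force: 0.0
```

Call:
jog_arm:
  motion:
    - [0, 0, 0, 0, 0, 0, 0.5]

```text
time_s: 38.1
ee_pos: [0.6648, -0.2217, 0.248]
eef_rot: [3.141, -0.001, -3.04]
force: [0.5, 0.2, 0.3]
grip_width: 0.0703
grip_force: 0.0
```

```bash
python3 neck.py .666 -.222
```

```text
[ 0.6651 -0.2217  0.2491] [-3.142  0.    -3.04 ] 38.15 0.0703419283649845
pred mouth [278. 213.] foot [279. 186.]
[ 250  158   57   74 2087] [277. 183.]
(array([-0.0009, -0.0004,  0.1391]), array([-0.   ,  0.   ,  0.002]))
```

Call:
jog_arm:
  motion:
    - [-0.001, 0, 0.03, 0, 0, 0, 0.5]
    - [0, 0, 0.04, 0, 0, 0, 0.5]
    - [0, 0, 0.04, 0, 0, 0, 0.5]
    - [0, 0, 0.025, 0, 0, 0, 0.5]
    - [0, 0, 0, 0, 0, 0, 0.5]

```text
time_s: 38.65
ee_pos: [0.6649, -0.2211, 0.1107]
eef_rot: [3.139, -0.005, -3.04]
force: [-0.1, -0.3, 0.1]
grip_width: 0.0707
grip_force: 0.0
```

Call:
jog_arm:
  motion:
    - [0, 0, 0, 0, 0, 0, -1]
    - [0, 0, 0, 0, 0, 0, -1]
    - [0, 0, 0, 0, 0, 0, -1]
    - [0, 0, 0, 0, 0, 0, -1]
    - [0, 0, 0, 0, 0, 0, -1]

```text
time_s: 39.15
ee_pos: [0.6666, -0.2225, 0.1147]
eef_rot: [-3.141, 0.001, -3.04]
force: [0.4, -0.8, 4.1]
grip_width: 0.0392
grip_force: 30.0
```

Call:
jog_arm:
  motion:
    - [0, 0, 0, 0, 0, 0, -1]
    - [0, 0, 0, 0, 0, 0, -1]

```text
time_s: 39.35
ee_pos: [0.6666, -0.2225, 0.1147]
eef_rot: [-3.141, 0.001, -3.041]
force: [-1.0, -1.0, 5.8]
grip_width: 0.0394
grip_force: 30.0
```

Call:
jog_arm:
  motion:
    - [0, 0, -0.02, 0, 0, 0, -1]
    - [0, 0, -0.035, 0, 0, 0, -1]
    - [0, 0, -0.045, 0, 0, 0, -1]
    - [0, 0, -0.045, 0, 0, 0, -1]
    - [0, 0, -0.045, 0, 0, 0, -1]

```text
time_s: 39.85
ee_pos: [0.6658, -0.2218, 0.3047]
eef_rot: [3.141, -0.001, -3.04]
force: [1.4, 0.5, -4.9]
grip_width: 0.0395
grip_force: 30.0
```

Call:
jog_arm:
  motion:
    - [0.02, 0.02, 0, 0, 0, 0, -1]
    - [0.022, 0.03, 0, 0, 0, 0, -1]
    - [0.022, 0.03, 0, 0, 0, 0, -1]
    - [0.02, 0.03, 0, 0, 0, 0, -1]
    - [0.02, 0.03, 0, 0, 0, 0, -1]

```text
time_s: 40.35
ee_pos: [0.5472, -0.0922, 0.303]
eef_rot: [3.141, -0.001, -3.04]
force: [0.6, 0.7, -3.7]
grip_width: 0.0396
grip_force: 30.0
```

Call:
jog_arm:
  motion:
    - [0, 0.033, 0, 0, 0, 0, -1]
    - [0, 0.034, 0, 0, 0, 0, -1]
    - [0, 0.034, 0, 0, 0, 0, -1]
    - [0, 0.034, 0, 0, 0, 0, -1]
    - [0, 0.034, 0, 0, 0, 0, -1]

```text
time_s: 40.85
ee_pos: [0.5309, 0.0762, 0.3031]
eef_rot: [3.141, -0.001, -3.04]
force: [1.2, 0.1, -3.9]
grip_width: 0.0392
grip_force: 30.0
```

Call:
jog_arm:
  motion:
    - [0, 0.026, 0, 0, 0, 0, -1]
    - [0, 0, 0, 0, 0, 0, -1]
    - [0, 0, 0, 0, 0, 0, -1]

```text
time_s: 41.15
ee_pos: [0.5287, 0.1008, 0.3032]
eef_rot: [-3.141, -0.001, -3.039]
force: [0.8, -0.3, -4.8]
grip_width: 0.0388
grip_force: 30.0
```

```bash
python3 where.py -.008 -.105 .13
```

```text
[0.5287 0.1008 0.3032] [-3.141e+00 -1.000e-03 -3.039e+00] 41.15 0.03883376724490825 29.981807051226497
[0.52952248 0.1007259 ] (array([-0.001 , -0.0002,  0.1732]), array([-0.   , -0.001,  0.002]))
```

Call:
jog_arm:
  motion:
    - [-0.001, 0, 0.03, 0, 0, 0, -1]
    - [0, 0, 0.04, 0, 0, 0, -1]
    - [0, 0, 0.04, 0, 0, 0, -1]
    - [0, 0, 0.035, 0, 0, 0, -1]
    - [0, 0, 0.015, 0, 0, 0, -1]

```text
time_s: 41.65
ee_pos: [0.5285, 0.0994, 0.1401]
eef_rot: [-3.141, -0.005, -3.042]
force: [0.8, -0.2, -3.7]
grip_width: 0.0392
grip_force: 30.0
```

Call:
jog_arm:
  motion:
    - [0, 0, 0.005, 0, 0, 0, -1]
    - [0, 0, 0.004, 0, 0, 0, -1]
    - [0, 0, 0.003, 0, 0, 0, -1]
    - [0, 0, 0.003, 0, 0, 0, -1]
    - [0, 0, 0, 0, 0, 0, -1]

```text
time_s: 42.15
ee_pos: [0.5304, 0.1006, 0.1296]
eef_rot: [-3.141, 0.002, -3.04]
force: [-0.1, -1.7, 0.6]
grip_width: 0.0392
grip_force: 30.0
```

Call:
jog_arm:
  motion:
    - [0, 0, 0.0015, 0, 0, 0, -1]
    - [0, 0, 0, 0, 0, 0, -1]
    - [0, 0, 0, 0, 0, 0, 0.4]
    - [0, 0, 0, 0, 0, 0, 0.4]
    - [0, 0, 0, 0, 0, 0, 0.4]

```text
time_s: 42.65
ee_pos: [0.53, 0.1008, 0.1274]
eef_rot: [3.142, 0.001, -3.04]
force: [-1.8, 0.1, 0.8]
grip_width: 0.0598
grip_force: 0.0
```

Call:
jog_arm:
  motion:
    - [0, 0, -0.03, 0, 0, 0, 0.4]
    - [0, 0, -0.045, 0, 0, 0, 0.4]
    - [0, 0, -0.045, 0, 0, 0, 0.4]
    - [0, 0, -0.045, 0, 0, 0, 0.4]
    - [0, 0, -0.045, 0, 0, 0, 0.4]

```text
time_s: 43.15
ee_pos: [0.5296, 0.1008, 0.3392]
eef_rot: [3.142, 0.0, -3.04]
force: [0.8, 0.7, 0.8]
grip_width: 0.0658
grip_force: 0.0
```

Call:
jog_arm:
  motion:
    - [0, 0.035, -0.045, 0, 0, 0, 0.1]
    - [0, 0.035, -0.045, 0, 0, 0, 0]
    - [0, 0.035, 0, 0, 0, 0, -0.06]
    - [0, 0, 0, 0, 0, 0, -0.06]
    - [0, 0, 0, 0, 0, 0, -0.06]

```text
time_s: 43.65
ee_pos: [0.5201, 0.197, 0.4156]
eef_rot: [-3.141, -0.001, -3.039]
force: [-0.3, -0.5, 0.7]
grip_width: 0.0441
grip_force: 0.0
```

```bash
python3 - <<'E'
from h import *
s=ctrl.camera("scene");w=ctrl.camera("wrist");t=ctrl.camera("top"); o=ctrl.get_obs(); print(o["ee_pos"],o["eef_rot"],o["time_s"],o["grip_width"],o["qpos"].round(2))
out=np.zeros((600,800,3),np.uint8);out[:300,:400]=cv2.resize(t[120:300,100:340],(400,300));out[:300,400:]=cv2.resize(s[90:270,200:440],(400,300));out[300:,:400]=cv2.resize(w,(400,300))
save("w8",out); c=cam("wrist")
# handle when open at 1.5
n=np.array([np.cos(.1),np.sin(.1)]);f=.308+1.5
for th in(1.45,1.5):
    f=.308+th;h=np.r_[np.array([.527,.206])+n*(.085-.231*np.cos(f)),.117+.231*np.sin(f)];print(h,delta(h))
E
```

```text
[0.520292   0.1958478  0.41582339] [-3.14141485e+00 -5.49853577e-04 -3.04131854e+00] 43.8 0.04390712492857355 [ 0.29  0.26  1.1  -0.    1.79 -1.38]
[0.65435248 0.21877787 0.34396408] (array([-0.1357,  0.0094,  0.0718]), None)
[0.66558583 0.21990496 0.34153174] (array([-0.147 ,  0.0094,  0.0742]), None)
```

View pics/w8.png

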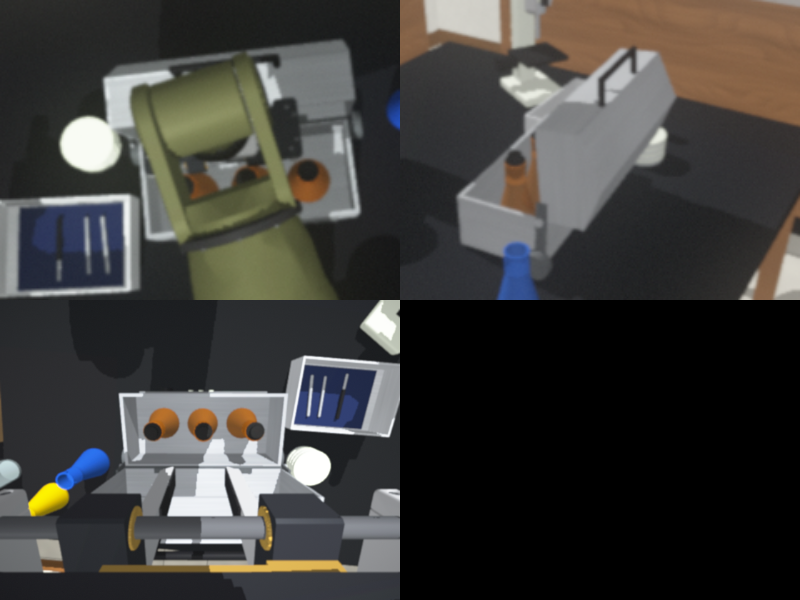

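All three flasks stand stoppered in the tank, at wrist-pane (155,425), (202,425) and (247,425). The lid is open with its handle up at (618,75) in the scene pane. Now I grip the handle to bring the lid back.

Call:
jog_arm:
  motion:
    - [0, 0, 0, 0, 0, 0.143, -0.06]
    - [0, 0, 0, 0, 0, 0.143, -0.06]
    - [0, 0, 0, 0, 0, 0.143, -0.06]
    - [0, 0, 0, 0, 0, 0.143, -0.06]
    - [0, 0, 0, 0, 0, 0.143, -0.06]

```text
time_s: 44.3
ee_pos: [0.5203, 0.1957, 0.416]
eef_rot: [-3.141, -0.0, 2.521]
force: [-0.3, -0.6, 0.4]
grip_width: 0.0441
grip_force: 0.0
```

Call:
jog_arm:
  motion:
    - [0, 0, 0, 0, 0, 0.143, -0.06]
    - [0, 0, 0, 0, 0, 0.143, -0.06]
    - [0, 0, 0, 0, 0, 0.143, -0.06]
    - [0, 0, 0, 0, 0, 0.143, -0.06]
    - [0, 0, 0, 0, 0, 0.143, -0.06]

```text
time_s: 44.8
ee_pos: [0.5203, 0.1957, 0.416]
eef_rot: [-3.141, 0.0, 1.806]
force: [0.3, 0.3, 0.3]
grip_width: 0.0443
grip_force: 0.0
```

Call:
jog_arm:
  motion:
    - [0, 0, 0, 0, 0, 0.142, -0.06]
    - [0, 0.03, 0, 0, 0, 0, -0.06]
    - [0, 0.037, 0, 0, 0, 0, -0.06]
    - [0.009, 0.037, 0, 0, 0, 0, -0.06]
    - [0, 0.037, 0, 0, 0, 0, -0.06]

```text
time_s: 45.3
ee_pos: [0.6572, 0.219, 0.416]
eef_rot: [-3.141, -0.0, 1.67]
force: [0.1, 0.6, 1.0]
grip_width: 0.0446
grip_force: 0.0
```

Call:
jog_arm:
  motion:
    - [0, 0, 0, 0, 0, 0, -0.06]
    - [0, 0, 0, 0, 0, 0, -0.06]

```text
time_s: 45.5
ee_pos: [0.6567, 0.2185, 0.4146]
eef_rot: [-3.139, 0.0, 1.67]
force: [-1.1, 0.1, 0.8]
grip_width: 0.044
grip_force: 0.0
```

```bash
python3 - <<'E'
from h import *
c=cam("wrist");w=ctrl.camera("wrist"); o=ctrl.get_obs(); print(o["ee_pos"],o["eef_rot"],o["time_s"],o["grip_width"])
save("w9",w)
q=np.array([-np.sin(.1),np.cos(.1)])
h=np.array([.6656,.2199,.3415]);e=h+np.r_[q*.075,0];print(proj(c,h),proj(c,e),delta(h-[0,0,.019],1.671))
E
```

```text
[0.655781   0.21865016 0.41634076] [-3.14123075e+00  6.04681751e-05  1.66996854e+00] 45.55 0.04442598055099285
[291.85242564 217.19085852] [292.75033584 128.92283057] (array([0.0003, 0.0099, 0.0938]), array([-0.   ,  0.   , -0.001]))
```

View pics/w9.png

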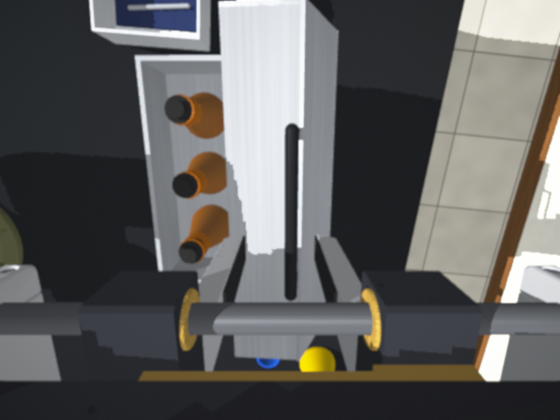

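The bar lies at u≈291 from v=128 to 297, matching the prediction (292). I shift 10 mm, descend and grip.

Call:
jog_arm:
  motion:
    - [0, 0.0095, 0.02, 0, 0, 0, -0.06]
    - [0, 0, 0.03, 0, 0, 0, -0.06]
    - [0, 0, 0.025, 0, 0, 0, -0.06]
    - [0, 0, 0.017, 0, 0, 0, -0.06]
    - [0, 0, 0, 0, 0, 0, -0.06]

```text
time_s: 46.05
ee_pos: [0.6639, 0.2198, 0.3241]
eef_rot: [-3.14, 0.0, 1.671]
force: [0.3, -0.2, 0.1]
grip_width: 0.0443
grip_force: 0.0
```

Call:
jog_arm:
  motion:
    - [0, 0, 0, 0, 0, 0, -1]
    - [0, 0, 0, 0, 0, 0, -1]
    - [0, 0, 0, 0, 0, 0, -1]
    - [0, 0, 0, 0, 0, 0, -1]
    - [0, 0, 0, 0, 0, 0, -1]
  squeeze: 15

```text
time_s: 46.55
ee_pos: [0.6657, 0.2204, 0.3249]
eef_rot: [3.14, -0.0, 1.671]
force: [4.1, 0.8, 1.8]
grip_width: 0.0114
grip_force: 15.0
```

Call:
jog_arm:
  motion:
    - [0, -0.0113, -0.0025, 0, 0, 0, -1]
    - [0, -0.0114, -0.0018, 0, 0, 0, -1]
    - [0, -0.0115, -0.0013, 0, 0, 0, -1]
    - [0, -0.0115, -0.0007, 0, 0, 0, -1]
    - [0, -0.0115, 0, 0, 0, 0, -1]

```text
time_s: 47.05
ee_pos: [0.6085, 0.2145, 0.3316]
eef_rot: [3.139, -0.0, 1.671]
force: [3.2, 0.2, 2.8]
grip_width: 0.0113
grip_force: 15.0
```

Call:
jog_arm:
  motion:
    - [0, -0.0116, 0.0003, 0, 0, 0, -1]
    - [0, -0.0115, 0.001, 0, 0, 0, -1]
    - [0, -0.0114, 0.0016, 0, 0, 0, -1]
    - [0, -0.0113, 0.0022, 0, 0, 0, -1]
    - [0, -0.0113, 0.0026, 0, 0, 0, -1]

```text
time_s: 47.55
ee_pos: [0.5516, 0.209, 0.3236]
eef_rot: [3.14, -0.0, 1.671]
force: [2.1, 1.1, 3.1]
grip_width: 0.0111
grip_force: 15.0
```

Call:
jog_arm:
  motion:
    - [0, -0.011, 0.0033, 0, 0, 0, -1]
    - [0, -0.011, 0.0038, 0, 0, 0, -1]
    - [0, -0.0106, 0.0044, 0, 0, 0, -1]
    - [0, -0.0105, 0.0049, 0, 0, 0, -1]
    - [0, -0.0101, 0.0054, 0, 0, 0, -1]

```text
time_s: 48.05
ee_pos: [0.4985, 0.2038, 0.3015]
eef_rot: [3.14, -0.0, 1.671]
force: [1.5, 1.4, -0.0]
grip_width: 0.0114
grip_force: 15.0
```

Call:
jog_arm:
  motion:
    - [0, -0.01, 0.0059, 0, 0, 0, -1]
    - [0, -0.0095, 0.0064, 0, 0, 0, -1]
    - [0, -0.0094, 0.0069, 0, 0, 0, -1]
    - [0, -0.0088, 0.0074, 0, 0, 0, -1]
    - [0, -0.0087, 0.0077, 0, 0, 0, -1]

```text
time_s: 48.55
ee_pos: [0.4523, 0.1991, 0.2669]
eef_rot: [3.141, -0.0, 1.671]
force: [2.2, 1.5, -1.8]
grip_width: 0.0114
grip_force: 15.0
```

Call:
jog_arm:
  motion:
    - [0, -0.008, 0.0083, 0, 0, 0, -1]
    - [0, -0.0079, 0.0085, 0, 0, 0, -1]
    - [0, -0.0072, 0.009, 0, 0, 0, -1]
    - [0, -0.0069, 0.0093, 0, 0, 0, -1]
    - [0, -0.0063, 0.0096, 0, 0, 0, -1]

```text
time_s: 49.05
ee_pos: [0.4162, 0.1955, 0.222]
eef_rot: [3.141, -0.0, 1.671]
force: [1.3, 2.3, -0.5]
grip_width: 0.0113
grip_force: 15.0
```

Call:
jog_arm:
  motion:
    - [0, -0.0059, 0.0099, 0, 0, 0, -1]
    - [0, -0.0053, 0.0102, 0, 0, 0, -1]
    - [0, -0.005, 0.0105, 0, 0, 0, -1]
    - [0, -0.0043, 0.0108, 0, 0, 0, -1]
    - [0, -0.0038, 0.0109, 0, 0, 0, -1]

```text
time_s: 49.55
ee_pos: [0.3933, 0.1932, 0.17]
eef_rot: [3.137, -0.001, 1.671]
force: [14.6, 1.6, 26.0]
grip_width: 0.0116
grip_force: 15.0
```

Call:
jog_arm:
  motion:
    - [0, -0.001, -0.003, 0, 0, 0, -0.06]
    - [0, 0, 0, 0, 0, 0, -0.06]
    - [0, 0, 0, 0, 0, 0, -0.06]
    - [0, 0, -0.02, 0, 0, 0, -0.06]
    - [0, 0, -0.04, 0, 0, 0, -0.06]

```text
time_s: 50.05
ee_pos: [0.39, 0.1922, 0.2313]
eef_rot: [-3.136, 0.002, 1.671]
force: [0.7, 0.6, 0.2]
grip_width: 0.0432
grip_force: 0.0
```

Call:
jog_arm:
  motion:
    - [0, 0, -0.04, 0, 0, 0, -0.06]
    - [-0.04, 0, -0.04, 0, 0, 0, -0.06]
    - [-0.04, 0, 0, 0, 0, 0, -0.06]
    - [-0.04, 0, 0, 0, 0, 0, -0.06]
    - [-0.04, 0, 0, 0, 0, 0, -0.06]

```text
time_s: 50.55
ee_pos: [0.4065, 0.0367, 0.3082]
eef_rot: [-3.142, 0.0, 1.671]
force: [1.0, 0.7, -0.5]
grip_width: 0.0442
grip_force: 0.0
```

Call:
jog_arm:
  motion:
    - [-0.04, 0, 0, 0, 0, 0, -0.06]
    - [-0.04, 0, 0, 0, 0, 0, -0.06]
    - [0, 0, 0, 0, 0, 0, -0.06]
    - [0, 0, 0, 0, 0, 0, -0.06]
    - [0, 0, 0, 0, 0, 0, -0.06]

```text
time_s: 51.05
ee_pos: [0.4147, -0.0406, 0.3081]
eef_rot: [-3.141, -0.0, 1.672]
force: [0.2, 0.8, -0.1]
grip_width: 0.0443
grip_force: 0.0
```

```bash
python3 - <<'E'
from h import *
s=ctrl.camera("scene");t=ctrl.camera("top"); o=ctrl.get_obs(); print(o["ee_pos"],o["time_s"],o["force"],o["joint_vel"].round(3))
out=np.zeros((300,800,3),np.uint8);out[:,:400]=cv2.resize(t,(400,300));out[:,400:]=cv2.resize(s,(400,300))
save("w10",out)
d=np.abs(s[100:260,225:400].astype(int)-np.load("s0.npy")[100:260,225:400]).mean();print("scene chest diff",d)
E
```

```text
[ 0.41470567 -0.04041488  0.30825456] 51.15 [ 0.0270291  -0.8718963   0.54058805] [ 0.    -0.001 -0.002 -0.     0.001 -0.005]
scene chest diff 4.536130952380953
```

View pics/w10.png

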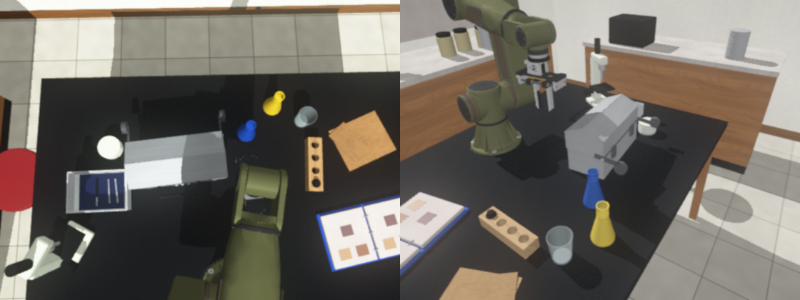

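The lid is fully shut, at (600,135) in the scene pane. The tray, dishes and beaker are where they started, and the arm is clear of everything.

```bash
python3 -c "
from station import ctrl
print(ctrl.hand_in())"
```

```text
the job is handed in; nothing more can be done
None
```

I handed the job in at about 51 s of robot time (no verdict came back): all three amber flasks are stoppered and upright in the chest, the lid is shut, and the tray, dishes and beaker look unmoved.

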